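# Two cleaning pearls from the trigger dispenser

## Robot

A 6-joint arm with a two-finger parallel gripper is mounted at the origin on the work surface. World frame = base frame: x ahead of the robot, y to its left, z up, the work surface at z = 0. Lengths are in m, angles in rad, forces in N, time in s.
With the tool pointing down it reaches from about 0.375 to 0.9 m from the base axis. Payload 3.1 kg.
Tool frame: the origin (TCP) lies at the very end of the fingers, on their centre line; the grasp point (between the pads) lies 19 mm behind it; z points along the fingers, y is the direction in which the jaws open and shut (so a half turn about z gives the same grasp; the last joint's range is limited). The gripper opens to 87 mm and grips with 3 to 60 N. Pads are 19 mm wide; open, the fingers measure 117 mm over their backs; the gripper's body (75 mm by 190 mm) begins 51 mm behind the grasp point.
Start: joints at [1.111, 0.527, 1.433, -0, 1.181, -0.178], TCP at [0.173, 0.601, 0.195] pointing down, gripper open.
Joint ranges: [-3.08, 3.08], [-0.75, 2.2], [0.22, 2.44], [-1.43, 4.57], [0, 2.65], [-2.85, 2.85]. Speed limits (rad/s): [2.79, 2.79, 3.14, 3.14, 3.14, 3.14].

## Interface

Orientations are given as a unit quaternion [x, y, z, w].
In Python, from rig import robot gives the robot as it stands. The module is installed in compiled form; this text tells all that it offers.
- The arm moves only by the tool send_rows, never from a script. Its argument "deltas" is a list of rows, each an object of numbers: "tx", "ty", "tz": the shift along the tool's x, y, z in cm; "rx", "ry", "rz": the turn, a rotation vector about the tool's x, y, z in rad. A call has 1 to 5 rows; each row is the pose to reach, as a shift and turn from the pose commanded when the call began, along the tool's axes at that moment; what a row does not reach only later rows make up. A row lasts 1/12 s, in which the tool goes at most 41.7 mm and 7.16 degrees, less where a joint would pass 70% of its speed; a pose out of reach is approached as far as the arm can. A call with a gripper value outside its range is refused whole. "claw" is the finger opening in cm, from 0 to 8.7, set as the call begins (left out, the last holds). The fingers move at their own pace and stop on an object; "squeeze" is the grip in N (left out, the last holds). Time passes only in rows, so rows that repeat a pose let the fingers close. It gives the time, the measured TCP pose, the force and the opening at its end, in the units of the state.
- robot.get_obs(): the state, without advancing time (a new reading comes with each control period).
- robot.camera(name): name is "scene" or "top" or "wrist"; returns a dict with "color" (400x640x3 uint8, red, green, blue), "z_map" (400x640 float32, m along the optical axis (not along the pixel's ray), 0 where there is no reading), "intrinsics" (3x3 intrinsics, pixels), "R" (3x3) and "t" (3): a world point X has camera coordinates R X + t; the wrist camera has in their place "tool_from_camera" (4x4, takes a point from camera to tool coordinates, whose origin is the TCP and whose axes are the flange's). Camera axes: x right, y down, z forward; pixel columns grow to the right and rows downward; lengths in m; the calibration is good to about 2 mm. A picture is of the moment at which its call begins: read the wrist's pose just before it.
- robot.hand_in(): hands the job in, once; it reports no verdict.
Trained networks look in the newest picture that a camera, given by its name, has taken for a name from the list of things; names that differ only in an ending like _2 or _b are one class to them, and where a whole thing is asked for, a point or a joint stands for the part that bears it (a point fixed in the world has none). Each returns a list of dicts, best first, with "p" (0 to 1); they miss things now and then, are a little off and sometimes report something else, mostly with a low value. They report only what shows in the picture. A call takes as long as a camera call. They do not tell look-alikes from the thing itself.
- robot.outline_of(label, camera): "pixels" (400x640 bool, what is visible of it) and "xy" ([column, row] in pixels, amid what is visible of it).
- robot.tip_of(label, camera): "xy" ([column, row] in pixels: a listed point, or the origin of a listed thing).
The state is a dict: "time": time; "q": joint angles; "joint_velocities": joint speeds; "joint_torque": joint torques, N m; "position": TCP position; "tool_rot": TCP orientation; "ft_force": force on the tool from outside, world axes, zero at the start; "moment": the same for the moment, N m; "grip_width": finger opening in m.
Only numpy, scipy, OpenCV 4.12 (cv2) and the standard library are available. Lean on these libraries where they do the work, as an engineer would, in place of code of your own. Each camera call takes 0.05 s, during which the arm holds its last target.

## Task

Stand the white tumbler on the dark round pad under the spout of the pearl dispenser and let go of it. Then squeeze the red trigger all the way against its black grip, pinching the two together between your fingers, and let it spring right back; do this twice, so that exactly two blue cleaning pearls drop into the tumbler. Leave the tumbler upright on the pad with the pearls in it, and do not disturb the other toiletries.

Things in the scene. Friction and masses are not known exactly. Their poses are not given: they have to be found in the camera images.
- dispenser: Pearl dispenser, fixed, 200 long (x) x 140 wide x 215 high, facing the robot give or take its yaw. Origin on the work surface in the middle of the tumbler pad; +x points from the pad to the back, z up. A grey chute 36 wide, slit along its top, holds four pearls in a row and rises along +x at 30 degrees from the spout lip. White foot and column from x=50 to 200, y=-45 to 85.
- pad (a point): Middle of the dark round pad, 74 across and flush with the work surface, on which the tumbler must stand. A pearl let out falls into a tumbler that stands here.
- spout (a point): Middle of the lip of the chute floor, where a pearl rolls off: 27 behind the pad's middle (dispenser +x) and 95 above the surface. The chute's underside clears the tumbler's rim by about 10, so a gripper body straight above the tumbler would hit the spout: lean the tool back, away from the dispenser.
- grip: Fixed black upright grip block left of the chute, 16 thick (its x), 34 wide (y), 50 high (z). Origin at mid thickness and width, 22 below its top; the deck is 28 below the origin. Its frame leans back 30 degrees with the chute: x points uphill, y left, z square out of the sloping deck (up and towards the robot). Reach it along -z; the fingers close along x.
- trigger (a joint): Red hinged trigger, downhill of the grip, turning about the deck's normal. 0 = released (sprung back), 0.68 = fully squeezed against its stop; about 3 N at the bead starts it and 9 N holds it full. Each full squeeze lets one pearl out; the next one rolls up only when the trigger goes back to 0.
- trigger_bead (a point): Axis of the trigger's upright round bead, 12 thick, 44 high (25 above, 19 below this point along the grip's z). At rest it is 45 downhill (-x of the grip) of the grip's origin, level with it; squeezing moves it 28 uphill, to a gap of 3. Over the backs bead and grip measure 59 at rest, 31 squeezed; only the bead moves, so the middle of the pinch shifts 14 uphill.
- tumbler: White ceramic tumbler without handle, 64 across the rim, tapering slightly to the foot, 80 high, wall 4, open on top, loose. Origin in the middle of its underside, z up its axis.
- pearl1: Smooth blue ball 28 in diameter, nearest the spout. Origin at its centre.
- pearl2: Blue ball 28 in diameter, second in the chute. Origin at its centre.
- pearl3: Blue ball 28 in diameter, third in the chute; it must stay in the dispenser. Origin at its centre.
- pearl4: Blue ball 28 in diameter, last in the chute; it must stay in the dispenser. Origin at its centre.
- jar: Frosted glass jar with black screw lid, 57 across, 68 high, bystander. Origin under its middle.
- tin: Small round aluminium tin, 64 across, 30 high, bystander. Origin under its middle.
- toothbrush: Green toothbrush lying along its x, 185 long, 16 high, bystander. Origin on the surface near its middle.
- clipper: Stainless nail clipper lying along its x, 60 long, 16 high, bystander. Origin on the surface under its middle.
- lotion: Amber bottle with white cap, 52 across, 130 high, bystander. Origin under its middle.
Mind the look-alikes: they are no part of the job. What is shaped like the tumbler but orange is not meant.

How it is judged:
On the way, in this order (a step that is already met when the one before it is completed fails the run):
1. the tumbler stands upright on the pad, let go (horizontal distance between tumbler and pad below 0.015 m and angle between tumbler's own z axis and vertical below 0.1 rad and height (world z) of tumbler below 0.006 m and contact force between the fingers and tumbler below 0.3 N), for 0.3 s.
2. the trigger is squeezed fully (over 0.6 of 0.68 rad) with a finger bearing on the grip (value of joint trigger above 0.6 rad and contact force between the fingers and grip above 1 N), for 0.1 s.
3. the trigger has sprung back (value of joint trigger below 0.08 rad), for 0.1 s.
4. the trigger is squeezed fully a second time, with a finger bearing on the grip (all of step 2), for 0.1 s.
At the end, for the whole second after the job is handed in: The tumbler stands upright (within 0.1 rad) and still on the pad, its middle within 15 mm of the pad's; pearls 1 and 2 lie inside it, pearls 3 and 4 are still in the dispenser, and the trigger is back within 0.08 rad of its rest (horizontal distance between tumbler and pad below 0.015 m and angle between tumbler's own z axis and vertical below 0.1 rad and height (world z) of tumbler below 0.006 m and linear speed of tumbler below 0.02 m/s and horizontal distance between each of pearl1, pearl2 and tumbler below 0.03 m and z of each of pearl1, pearl2 in the frame of tumbler below 0.075 m and height (world z) of each of pearl3, pearl4 above 0.1 m and value of joint trigger below 0.08 rad); the robot touches nothing.
It fails at once if jar, tin, toothbrush, clipper or bottle shifted by more than 30 mm (distance of any of jar, tin, toothbrush, clipper, lotion from where it was at the start of the episode above 0.03 m).
It fails at once if the tumbler is tipped by more than 0.6 rad (angle between tumbler's own z axis and vertical above 0.6 rad).
It also fails if it takes over 61 s, if anything falls off the work surface, if the arm or the gripper's body presses on something with over 40 N, if the wrist force passes 120 N, or if a joint passes its speed limit or range.

## Working session

There is one attempt and no reset: what is moved stays moved. The work goes in short steps, Python scripts to look and compute and a tool call to move; the robot and the scene stay as the last step left them, time stands still between calls to the robot, and variables do not carry over. Pictures are saved under pics/ and viewed, and the job is handed in when it is done.

Besides the shell and the picture viewer there is one more tool, called after ">>>" as name(argument=value, ...), one argument or row to a line, values as JSON. send_rows: Moves the arm, as the interface text tells. Its arguments: {"type":"object","properties":{"deltas":{"type":"array","items":{"type":"object","properties":{"tx":{"type":"number"},"ty":{"type":"number"},"tz":{"type":"number"},"rx":{"type":"number"},"ry":{"type":"number"},"rz":{"type":"number"}}}},"claw":{"type":"number"},"squeeze":{"type":"number"}},"required":["deltas"]}

```bash
mkdir -p pics; cat > h.py <<'E'
import numpy as np, cv2
from rig import robot
from scipy.spatial.transform import Rotation as Rn
def shot(name, fn):
    c=robot.camera(name); cv2.imwrite('pics/'+fn, c['color'][:,:,::-1]); return c
def cloud(c, obs=None):
    z=c['z_map']; K=c['intrinsics']; v,u=np.mgrid[0:z.shape[0],0:z.shape[1]]
    P=np.stack([(u-K[0,2])/K[0,0]*z,(v-K[1,2])/K[1,1]*z,z],-1)
    if 'R' in c: W=(P-c['t'])@c['R']
    else:
        T=c['tool_from_camera']; W=P@T[:3,:3].T+T[:3,3]
        W=W@Rn.from_quat(obs['tool_rot']).as_matrix().T+np.array(obs['position'])
    W[z==0]=np.nan
    return W
E
python3 - <<'E'
from h import *
o=robot.get_obs(); print(o)
for n in ['scene','top']:
    c=shot(n,n+'0.png'); W=cloud(c)
    np.save(n+'W.npy',W); 
    np.savez(n+'0.npz',K=c['intrinsics'],R=c['R'],t=c['t'])
    for l in ['dispenser','pad','spout','grip','trigger_bead','tumbler','jar','tin','toothbrush','clipper','lotion']:
        for d in robot.tip_of(l,n)[:2]:
            x,y=np.round(d['xy']).astype(int); x=min(max(x,0),639);y=min(max(y,0),399)
            print(n,l,round(d['p'],2),x,y,np.round(W[y,x],3))
E
```

```text
{'time': 0.0, 'q': array([ 1.11151910e+00,  5.28449037e-01,  1.43392057e+00,  3.01070916e-05,
        1.18137259e+00, -1.78489100e-01]), 'joint_velocities': array([ 0.0005726 ,  0.00084771, -0.00036938, -0.00074403, -0.00126589,
       -0.00099431]), 'joint_torque': array([ 2.28512454e-04, -4.40047252e+01, -1.76592779e+01,  6.33102749e-02,
        5.83349273e-02, -1.72621135e-04]), 'position': array([0.17279457, 0.59981385, 0.19387641]), 'tool_rot': array([ 1.39938904e-01,  9.90159557e-01, -1.01622174e-03, -3.50165329e-04]), 'ft_force': array([-0.28534467,  0.44546652,  0.52758586]), 'moment': array([-0.01161867, -0.00357427, -0.01110798]), 'grip_width': 0.08730489736372818}
scene dispenser 0.77 335 240 [ 0.563 -0.051 -0.001]
scene dispenser 0.31 361 138 [ 0.3    0.303 -0.   ]
scene pad 0.73 334 239 [ 0.56  -0.053  0.003]
scene pad 0.15 372 220 [0.633 0.033 0.137]
scene spout 0.81 343 234 [ 0.612 -0.065  0.135]
scene grip 0.58 367 220 [0.63  0.013 0.157]
scene trigger_bead 0.58 358 216 [0.59  0.016 0.122]
scene tumbler 0.63 234 284 [ 0.512 -0.402  0.08 ]
scene jar 0.55 396 162 [0.483
[... 348 characters left out ...]
 ]
top dispenser 0.85 308 173 [ 0.563 -0.052  0.003]
top pad 0.77 312 173 [ 0.564 -0.065 -0.005]
top spout 0.88 308 159 [ 0.592 -0.052  0.096]
top grip 0.47 283 144 [0.625 0.019 0.16 ]
top trigger_bead 0.4 288 161 [0.579 0.005 0.143]
top tumbler 0.92 379 195 [ 0.493 -0.272  0.005]
top tumbler 0.59 417 197 [ 0.486 -0.391  0.005]
top jar 0.88 183 200 [0.475 0.318 0.072]
top tin 0.56 412 169 [ 0.571 -0.372  0.028]
top toothbrush 0.57 185 256 [0.309 0.324 0.007]
top toothbrush 0.46 303 122 [ 0.683 -0.038  0.177]
top clipper 0.67 437 235 [ 0.368 -0.448  0.011]
top clipper 0.66 304 134 [ 0.653 -0.041  0.16 ]
top lotion 0.87 199 149 [0.624 0.269 0.087]
top lotion 0.38 305 153 [ 0.603 -0.043  0.137]
```

View pics/scene0.png

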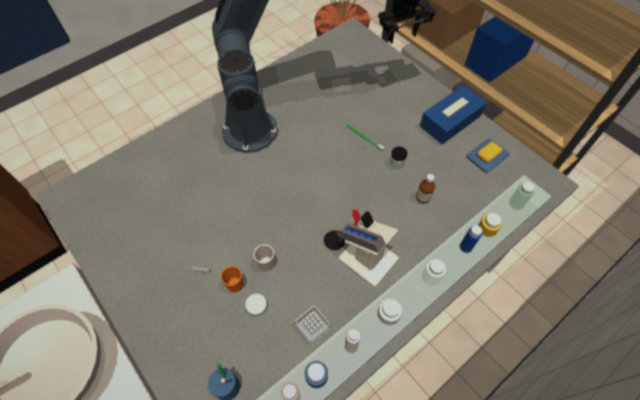

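View pics/top0.png

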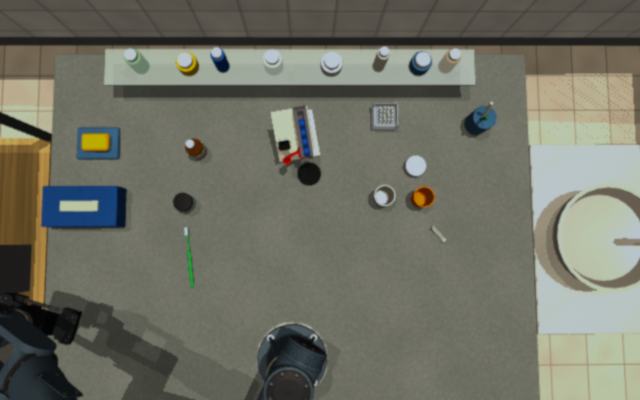

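```bash
python3 - <<'E'
from h import *
im=cv2.imread('pics/top0.png'); cv2.imwrite('pics/topc.png',cv2.resize(im[90:220,250:450],None,fx=4,fy=4,interpolation=cv2.INTER_CUBIC))
c=shot('wrist','w0.png'); print(np.round(c['tool_from_camera'],3),c['intrinsics'])
W=np.load('topW.npy')
def show(u,v): print((u,v),np.round(W[v,u],3))
# sloped surfaces near dispenser: plane fit
m=(W[...,0]>.56)&(W[...,0]<.8)&(abs(W[...,1]+.02)<.13)&(W[...,2]>.06)
P=W[m]; print(len(P),P.min(0),P.max(0))
# tumbler
m=(W[...,2]>.06)&(W[...,0]>.43)&(W[...,0]<.56)&(W[...,1]>-.46)&(W[...,1]<-.2)
P=W[m]; 
for s in (P[P[:,1]>-.335],P[P[:,1]<-.335]):print(len(s),s.min(0),s.max(0),s.mean(0))
E
```

```text
[[-0.001 -0.953 -0.304  0.084]
 [ 1.    -0.001 -0.    -0.001]
 [-0.    -0.304  0.953 -0.191]
 [ 0.     0.     0.     1.   ]] [[329.01550413   0.         327.55766449]
 [  0.         329.01550413 202.31256775]
 [  0.           0.           1.        ]]
1852 [ 0.57024447 -0.06660417  0.08966186] [0.7318331  0.05512836 0.20550708]
126 [ 0.45625173 -0.30722477  0.0608709 ] [ 0.51623301 -0.24642771  0.08923259] [ 0.48822482 -0.28025087  0.07655636]
142 [ 0.4500812  -0.42593651  0.06015197] [ 0.51267081 -0.36184651  0.08614046] [ 0.48207521 -0.39725407  0.07543972]
```

View pics/topc.png

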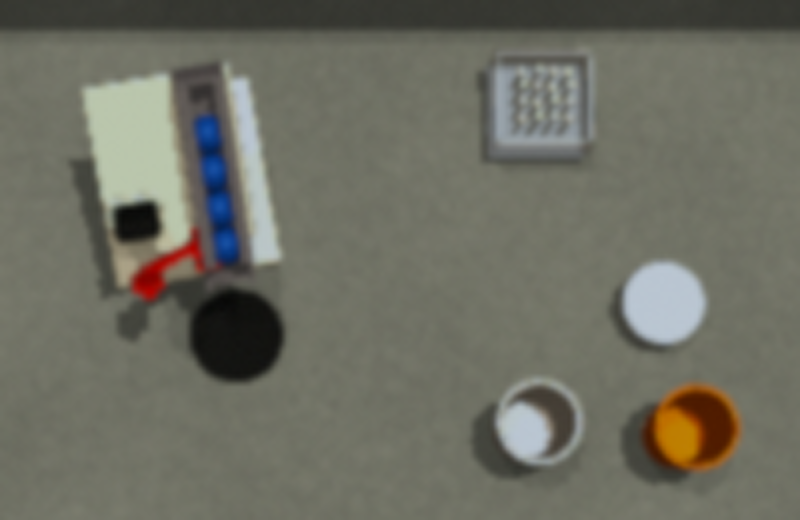

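```bash
cat >> h.py <<'E'
import json
def tool(psi,tilt,mode='cup'):
    """cup: z fwd-down, x fwd-up, y right. trig: y uphill, z down-fwd, x left"""
    f=np.array([np.cos(psi),np.sin(psi),0]); up=np.array([0,0,1.])
    z=np.sin(tilt)*f-np.cos(tilt)*up; u=np.cos(tilt)*f+np.sin(tilt)*up
    if mode=='cup': x=u; y=np.cross(z,x)
    else: y=u; x=np.cross(y,z)
    return np.stack([x,y,z],1)
def plan(p,R,vmax=.19,wmax=.58,start=None,n=None):
    """prints call steps"""
    if start is None:
        o=robot.get_obs(); p0=np.array(o['position']); R0=Rn.from_quat(o['tool_rot'])
    else: p0,R0=start
    R1=Rn.from_matrix(R); p1=np.array(p)
    if n is None:
        n=max(1,int(np.ceil(max(np.linalg.norm(p1-p0)/vmax,(R0.inv()*R1).magnitude()/wmax))))
    w=(R0.inv()*R1).as_rotvec(); cp,cR=p0,R0
    for i in range(n):
        f=(i+1)/n; tp=p0+(p1-p0)*f; tR=R0*Rn.from_rotvec(w*f)
        d=np.round(cR.inv().apply(tp-cp)*100,2); r=np.round((cR.inv()*tR).as_rotvec(),3)
        print(dict(zip(['tx','ty','tz','rx','ry','rz'],[float(a) for a in [*d,*r]])))
        cp=cp+cR.apply(d/100); cR=cR*Rn.from_rotvec(r)
    return cp,cR
E
python3 - <<'E'
from h import *
plan([.45,-.08,.25],tool(.17,.6))
E
```

```text
{'tx': -9.09, 'ty': -11.54, 'tz': -1.1, 'rx': -0.16, 'ry': 0.037, 'rz': 0.517}
{'tx': -13.47, 'ty': -5.24, 'tz': -2.91, 'rx': -0.16, 'ry': 0.036, 'rz': 0.517}
{'tx': -14.04, 'ty': 2.59, 'tz': -3.63, 'rx': -0.16, 'ry': 0.037, 'rz': 0.517}
{'tx': -10.66, 'ty': 9.69, 'tz': -3.09, 'rx': -0.16, 'ry': 0.037, 'rz': 0.516}
{'tx': -4.3, 'ty': 14.02, 'tz': -1.44, 'rx': -0.16, 'ry': 0.036, 'rz': 0.517}
```

>>> send_rows(
  deltas=[
    {"tx":-9.09,"ty":-11.54,"tz":-1.1,"rx":-0.16,"ry":0.037,"rz":0.517},
    {"tx":-9.09,"ty":-11.54,"tz":-1.1,"rx":-0.16,"ry":0.037,"rz":0.517},
    {"tx":-9.09,"ty":-11.54,"tz":-1.1,"rx":-0.16,"ry":0.037,"rz":0.517},
    {"tx":-9.09,"ty":-11.54,"tz":-1.1,"rx":-0.16,"ry":0.037,"rz":0.517},
    {"tx":-9.09,"ty":-11.54,"tz":-1.1,"rx":-0.16,"ry":0.037,"rz":0.517},
  ],
  claw=8.7,
)

```text
time: 1.67
position: [0.2282, 0.4592, 0.2056]
tool_rot: [0.391, 0.917, 0.079, -0.007]
ft_force: [-0.6, 1.1, -0.3]
grip_width: 0.0868
```

>>> send_rows(
  deltas=[
    {"tx":-13.47,"ty":-5.24,"tz":-2.91,"rx":-0.16,"ry":0.036,"rz":0.517},
    {"tx":-13.47,"ty":-5.24,"tz":-2.91,"rx":-0.16,"ry":0.036,"rz":0.517},
    {"tx":-13.47,"ty":-5.24,"tz":-2.91,"rx":-0.16,"ry":0.036,"rz":0.517},
    {"tx":-13.47,"ty":-5.24,"tz":-2.91,"rx":-0.16,"ry":0.036,"rz":0.517},
    {"tx":-13.47,"ty":-5.24,"tz":-2.91,"rx":-0.16,"ry":0.036,"rz":0.517},
  ],
)

```text
time: 2.08
position: [0.2841, 0.3246, 0.2169]
tool_rot: [0.611, 0.776, 0.156, -0.013]
ft_force: [0.0, -1.0, -0.2]
grip_width: 0.0873
```

>>> send_rows(
  deltas=[
    {"tx":-14.04,"ty":2.59,"tz":-3.63,"rx":-0.16,"ry":0.037,"rz":0.517},
    {"tx":-14.04,"ty":2.59,"tz":-3.63,"rx":-0.16,"ry":0.037,"rz":0.517},
    {"tx":-14.04,"ty":2.59,"tz":-3.63,"rx":-0.16,"ry":0.037,"rz":0.517},
    {"tx":-14.04,"ty":2.59,"tz":-3.63,"rx":-0.16,"ry":0.037,"rz":0.517},
    {"tx":-14.04,"ty":2.59,"tz":-3.63,"rx":-0.16,"ry":0.037,"rz":0.517},
  ],
)

```text
time: 2.5
position: [0.3422, 0.1883, 0.2288]
tool_rot: [0.785, 0.578, 0.221, -0.016]
ft_force: [0.2, 0.6, -0.4]
grip_width: 0.087
```

>>> send_rows(
  deltas=[
    {"tx":-10.66,"ty":9.69,"tz":-3.09,"rx":-0.16,"ry":0.037,"rz":0.516},
    {"tx":-10.66,"ty":9.69,"tz":-3.09,"rx":-0.16,"ry":0.037,"rz":0.516},
    {"tx":-10.66,"ty":9.69,"tz":-3.09,"rx":-0.16,"ry":0.037,"rz":0.516},
    {"tx":-10.66,"ty":9.69,"tz":-3.09,"rx":-0.16,"ry":0.037,"rz":0.516},
    {"tx":-10.66,"ty":9.69,"tz":-3.09,"rx":-0.16,"ry":0.037,"rz":0.516},
  ],
)

```text
time: 2.92
position: [0.3982, 0.0506, 0.2403]
tool_rot: [0.901, 0.34, 0.269, -0.019]
ft_force: [-0.2, 0.5, -0.6]
grip_width: 0.0869
```

>>> send_rows(
  deltas=[
    {"tx":-4.3,"ty":14.02,"tz":-1.44,"rx":-0.16,"ry":0.036,"rz":0.517},
    {"tx":-4.3,"ty":14.02,"tz":-1.44,"rx":-0.16,"ry":0.036,"rz":0.517},
    {"tx":-4.3,"ty":14.02,"tz":-1.44,"rx":-0.16,"ry":0.036,"rz":0.517},
    {"tx":-4.3,"ty":14.02,"tz":-1.44,"rx":-0.16,"ry":0.036,"rz":0.517},
    {"tx":-4.3,"ty":14.02,"tz":-1.44,"rx":-0.16,"ry":0.036,"rz":0.517},
  ],
)

```text
time: 3.33
position: [0.453, -0.0862, 0.2516]
tool_rot: [0.952, 0.077, 0.296, -0.022]
ft_force: [-0.1, -0.3, 0.5]
grip_width: 0.0868
```

```bash
python3 - <<'E'
from h import *
o=robot.get_obs(); print(o['time'],o['q'],o['position'],Rn.from_quat(o['tool_rot']).as_matrix().round(3), tool(.17,.6).round(3))
c=shot('wrist','w1.png'); W=cloud(c,o); np.save('w1W.npy',W)
for l in ['dispenser','pad','spout','grip','trigger_bead','tumbler','pearl1']:
    for d in robot.tip_of(l,'wrist')[:2]:
        x,y=np.round(d['xy']).astype(int); x=min(max(x,0),639);y=min(max(y,0),399)
        print(l,round(d['p'],2),x,y,np.round(W[y,x],3))
E
```

```text
3.3333 [-0.80095964  0.06018023  2.19145844  0.81839007  0.6870364   0.01267422] [ 0.45297928 -0.08618425  0.25157841] [[ 0.813  0.159  0.561]
 [ 0.133 -0.987  0.087]
 [ 0.567  0.004 -0.823]] [[ 0.813  0.169  0.557]
 [ 0.14  -0.986  0.096]
 [ 0.565  0.    -0.825]]
dispenser 0.74 317 193 [ 0.563 -0.055  0.002]
dispenser 0.71 317 88 [ 0.632 -0.047  0.152]
pad 0.72 318 192 [ 0.565 -0.056  0.001]
spout 0.64 315 146 [ 0.59  -0.051  0.097]
grip 0.91 255 90 [0.61  0.014 0.164]
trigger_bead 0.77 261 131 [0.574 0.003 0.147]
trigger_bead 0.65 314 38 [ 0.674 -0.038  0.177]
tumbler 0.59 468 270 [ 0.476 -0.249  0.069]
pearl1 0.93 314 118 [ 0.604 -0.048  0.137]
pearl1 0.84 312 67 [ 0.649 -0.039  0.163]
```

View pics/w1.png

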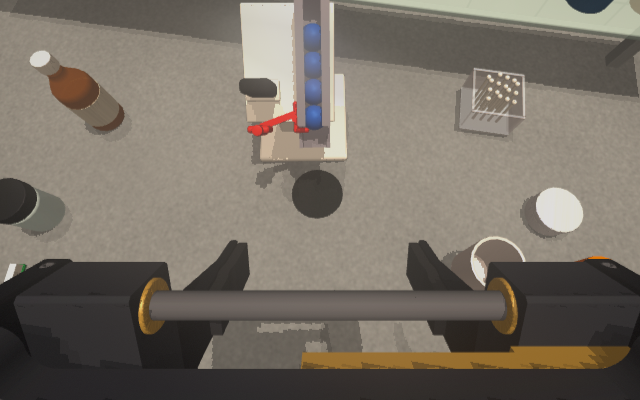

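```bash
python3 - <<'E'
from h import *
from scipy.optimize import least_squares
W=np.load('w1W.npy'); im=cv2.imread('pics/w1.png').astype(int); b,g,r=im[...,0],im[...,1],im[...,2]
m=((b>r+40)&(b>g+25)); m[:,:280]=0; m[:,350:]=0; m[160:]=0
P=W[m]; P=P[~np.isnan(P).any(1)]; print(len(P))
# sphere fit: k-means along height
_,lab,cen=cv2.kmeans(P.astype(np.float32),4,None,(3,100,1e-6),10,cv2.KMEANS_PP_CENTERS)
C=[]
for k in range(4):
    Q=P[lab[:,0]==k]
    s=least_squares(lambda c:np.linalg.norm(Q-c,axis=1)-.014,Q.mean(0)-[0,0,.01],loss='soft_l1',f_scale=.001)
    C.append(s.x)
C=np.array(sorted(C,key=lambda c:c[0])); print(C.round(4))
d=C[-1]-C[0]; print('yaw',np.arctan2(d[1],d[0]),'slope',np.degrees(np.arctan2(d[2],np.hypot(d[0],d[1]))), np.linalg.norm(np.diff(C,axis=0),axis=1))
# pad
m=(im.sum(2)<190); n,l,st,ce=cv2.connectedComponentsWithStats(m.astype(np.uint8))
i=l[192,317]; mm=l==i; Q=W[mm]; print(st[i]); c=np.argwhere(mm); print('pad ellipse',cv2.fitEllipse(c[:,::-1].astype(np.float32)))
Q=Q[abs(Q[:,2])<.02]; print(np.nanmean(Q,0),(np.nanmin(Q,0)+np.nanmax(Q,0))/2)
# red
m=(r>g+70)&(r>b+70)&(np.mgrid[0:400,0:640][0]<150)&(np.mgrid[0:400,0:640][1]>230)&(np.mgrid[0:400,0:640][1]<310)
Q=W[m];Q=Q[~np.isnan(Q).any(1)];print('red',Q.min(0),Q.max(0))
# foot edges: front edge, side edge minAreaRect of low white
fx=(W[...,2]>.006)&(W[...,2]<.2)&(W[...,0]>.55)&(W[...,0]<.85)&(W[...,1]>-.14)&(W[...,1]<.12)
Q=W[fx]; print(cv2.minAreaRect(Q[:,:2].astype(np.float32)*1000))
for u,v in [(346,159),(345,75),(263,160),(260,152),(240,4)]: print((u,v),W[v,u].round(3))
o=robot.get_obs()
cv2.imwrite('pics/w1c.png',cv2.resize(im[0:220,220:420].astype(np.uint8),None,fx=2.7,fy=2.7,interpolation=cv2.INTER_CUBIC))
E
```

```text
952
[[ 0.6117 -0.0461  0.1251]
 [ 0.6354 -0.0422  0.1391]
 [ 0.6591 -0.0379  0.1531]
 [ 0.6831 -0.0339  0.167 ]]
yaw 0.1690899969057521 slope 30.044239437958804 [0.02771057 0.02794346 0.02794794]
[     0      0    640    369 197356]
pad ellipse ((329.04827880859375, 164.67013549804688), (339.62738037109375, 577.5830078125), 94.40606689453125)
[ 0.63142413 -0.03512585  0.00126897] [0.61802259 0.00491222 0.00842344]
red [ 0.56924981 -0.04198581  0.00071722] [0.66246032 0.06049344 0.15021023]
((706.5687866210938, -27.73260498046875), (162.1829376220703, 284.7363586425781), 75.37077331542969)
(346, 159) [ 0.621 -0.089  0.007]
(345, 75) [ 0.772 -0.066  0.   ]
(263, 160) [0.599 0.032 0.007]
(260, 152) [0.608 0.038 0.013]
(240, 4) [0.714 0.053 0.169]
```

View pics/w1c.png

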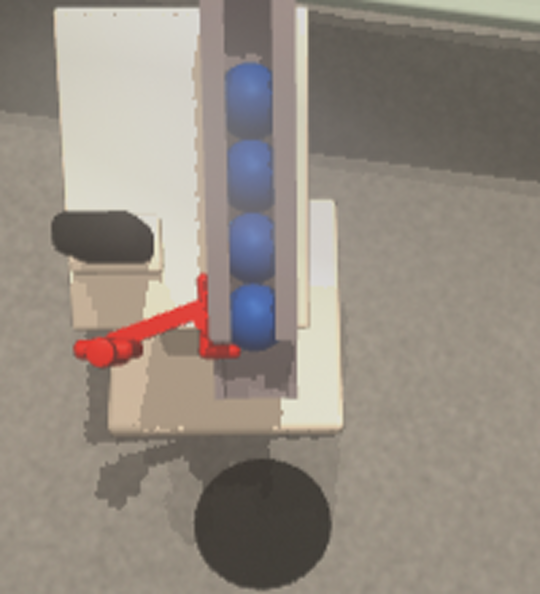

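```bash
cat >> h.py <<'E'
PAD=np.array([.563,-.0545,0]); YAW=.169
f_=np.array([np.cos(YAW),np.sin(YAW),0]); l_=np.array([-np.sin(YAW),np.cos(YAW),0]); k_=np.array([0,0,1.])
GX=np.cos(np.pi/6)*f_+.5*k_; GZ=-.5*f_+np.cos(np.pi/6)*k_
G=np.stack([GX,l_,GZ])   # rows
E
python3 - <<'E'
from h import *
W=np.load('w1W.npy'); im=cv2.imread('pics/w1.png').astype(int); b,g,r=im[...,0],im[...,1],im[...,2]
D=(W-PAD)@np.stack([f_,l_,k_]).T; Q=(W-PAD)@G.T
print('padpix',W[194,317],W[193,318])
v,u=np.mgrid[0:400,0:640]
m=(im.sum(2)<260)&(u>235)&(u<280)&(v>70)&(v<102)&(W[...,2]>.1)
q=Q[m]; print('grip n',len(q),q.min(0).round(4),q.max(0).round(4),np.percentile(q,[5,50,95],axis=0).round(4))
t=q[q[:,2]>np.percentile(q[:,2],95)-.004]; print('top face',len(t),np.percentile(t,[2,50,98],axis=0).round(4))
m=(r>g+70)&(r>b+70)&(u>240)&(u<310)&(v>100)&(v<140)&(W[...,2]>.07)
q=Q[m]; q=q[np.argsort(q[:,1])]; print('red',len(q),np.percentile(q,[1,50,99],axis=0).round(4))
t=q[q[:,2]>np.percentile(q[:,2],98)-.004]; print('bead top',len(t),np.percentile(t,[0,50,100],axis=0).round(4))
t=q[q[:,1]>np.percentile(q[:,1],99)-.012]; print('bead',len(t),t.mean(0),t.min(0),t.max(0))
# deck normal level (white sloped)
m=(im.sum(2)>560)&(u>245)&(u<292)&(v>10)&(v<70); print('deck n',np.nanpercentile(Q[m],[5,50,95],axis=0).round(4))
# tumbler rim from w1
m=(W[...,2]>.072)&(W[...,2]<.09)&(v>200)&(v<300)&(u>460)&(u<540)
t=W[m]; print('rim',len(t)); 
from scipy.optimize import least_squares
s=least_squares(lambda c:np.hypot(t[:,0]-c[0],t[:,1]-c[1])-.031,t.mean(0)[:2],loss='soft_l1',f_scale=.002); print(s.x,t.min(0),t.max(0))
W2=np.load('topW.npy'); m=(W2[...,2]>.06)&(W2[...,0]>.43)&(W2[...,0]<.56)&(W2[...,1]>-.335)&(W2[...,1]<-.2)
E
```

```text
padpix [ 0.56115691 -0.05527846  0.00199557] [ 0.56267223 -0.05651418  0.00269649]
grip n 545 [0.1286 0.0429 0.073 ] [0.1435 0.0764 0.1162] [[0.1288 0.0432 0.0851]
 [0.1344 0.0584 0.1127]
 [0.1422 0.0731 0.1147]]
top face 395 [[0.1296 0.0449 0.1109]
 [0.1354 0.061  0.1132]
 [0.1432 0.0747 0.1152]]
red 545 [[0.0878 0.0078 0.0642]
 [0.0983 0.0403 0.0887]
 [0.1216 0.0696 0.1178]]
bead top 92 [[0.0868 0.0545 0.1138]
 [0.092  0.059  0.1166]
 [0.0971 0.0643 0.1182]]
bead 101 [0.09305383 0.06241662 0.11216033] [0.0868142  0.05758689 0.06214523] [0.10195271 0.07114842 0.11807887]
deck n [[0.163  0.0273 0.0625]
 [0.1916 0.0508 0.0638]
 [0.2189 0.0744 0.0653]]
rim 591
[ 0.48472953 -0.2780225 ] [ 0.45864191 -0.30770151  0.07207103] [ 0.51860573 -0.24603793  0.08294271]
```

```bash
python3 - <<'E'
from h import *
R=tool(-.5,.75); A=np.array([.487,-.278,.042]); print(A-.10*R[:,2])
plan(A-.10*R[:,2],R)
E
```

```text
[ 0.42718057 -0.2453205   0.11516889]
{'tx': -5.9, 'ty': 7.98, 'tz': 4.14, 'rx': -0.21, 'ry': 0.072, 'rz': 0.262}
{'tx': -4.11, 'ty': 8.28, 'tz': 5.5, 'rx': -0.21, 'ry': 0.072, 'rz': 0.263}
```

>>> send_rows(
  deltas=[
    {"tx":-5.9,"ty":7.98,"tz":4.14,"rx":-0.21,"ry":0.072,"rz":0.262},
    {"tx":-5.9,"ty":7.98,"tz":4.14,"rx":-0.21,"ry":0.072,"rz":0.262},
    {"tx":-5.9,"ty":7.98,"tz":4.14,"rx":-0.21,"ry":0.072,"rz":0.262},
    {"tx":-5.9,"ty":7.98,"tz":4.14,"rx":-0.21,"ry":0.072,"rz":0.262},
  ],
)

```text
time: 4.07
position: [0.4428, -0.1565, 0.189]
tool_rot: [0.941, -0.061, 0.331, 0.027]
ft_force: [0.8, -0.9, -0.2]
grip_width: 0.0876
```

>>> send_rows(
  deltas=[
    {"tx":-4.11,"ty":8.28,"tz":5.5,"rx":-0.21,"ry":0.072,"rz":0.263},
    {"tx":-4.11,"ty":8.28,"tz":5.5,"rx":-0.21,"ry":0.072,"rz":0.263},
    {"tx":-4.11,"ty":8.28,"tz":5.5,"rx":-0.21,"ry":0.072,"rz":0.263},
    {"tx":-4.11,"ty":8.28,"tz":5.5,"rx":-0.21,"ry":0.072,"rz":0.263},
    {"tx":-4.11,"ty":8.28,"tz":5.5,"rx":-0.21,"ry":0.072,"rz":0.263},
  ],
)

```text
time: 4.48
position: [0.4443, -0.2306, 0.1324]
tool_rot: [0.91, -0.197, 0.358, 0.071]
ft_force: [1.4, -0.1, 0.8]
grip_width: 0.0874
```

```bash
python3 - <<'E'
from h import *
from scipy.optimize import least_squares
o=robot.get_obs(); print(o['time'],o['q'].round(3),o['position'],Rn.from_quat(o['tool_rot']).as_matrix().round(3), tool(-.5,.75).round(3))
c=shot('wrist','w2.png'); W=cloud(c,o); np.save('w2W.npy',W)
for d in robot.outline_of('tumbler','wrist'): 
    m=d['pixels']; print(d['p'],d['xy'],m.sum())
    t=W[m]; t=t[(t[:,2]>.03)&(t[:,2]<.095)]; print(t.max(0))
    h=t[:,2].max(); 
    t=t[t[:,2]>.07]
    s=least_squares(lambda c:np.hypot(t[:,0]-c[0],t[:,1]-c[1])-.031,t.mean(0)[:2],loss='soft_l1',f_scale=.002); print(s.x,t.min(0),t.max(0))
E
```

```text
4.4833 [-0.951  0.528  2.44   2.476  0.604 -1.395] [ 0.44427338 -0.23063618  0.13238194] [[ 0.666 -0.41   0.624]
 [-0.308 -0.912 -0.271]
 [ 0.68  -0.012 -0.733]] [[ 0.642 -0.479  0.598]
 [-0.351 -0.878 -0.327]
 [ 0.682  0.    -0.732]]
0.95 [356.9, 201.5] 4934
[ 0.51852553 -0.2463727   0.08267206]
[ 0.48573223 -0.27696955] [ 0.45535511 -0.30868146  0.07000727] [ 0.51852553 -0.2463727   0.08267206]
0.64 [467.4, 159.9] 5383
[ 0.51474978 -0.36296853  0.08262372]
[ 0.4818911  -0.39340153] [ 0.45087505 -0.42713412  0.07000064] [ 0.51474978 -0.36296853  0.08262372]
```

View pics/w2.png

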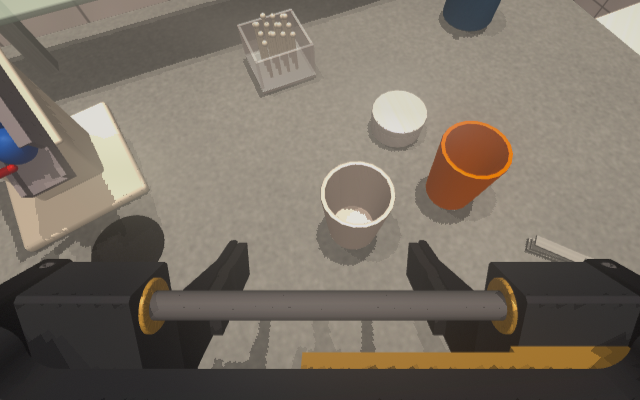

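```bash
python3 - <<'E'
from h import *
R=tool(-.5,.75); A=np.array([.486,-.2775,.042]); print(A-.07*R[:,2])
plan(A-.07*R[:,2],R)
E
```

```text
[ 0.4441264  -0.25462435  0.09321822]
{'tx': -1.8, 'ty': 2.29, 'tz': 3.34, 'rx': -0.065, 'ry': 0.007, 'rz': 0.047}
```

>>> send_rows(
  deltas=[
    {"tx":-1.8,"ty":2.29,"tz":3.34,"rx":-0.065,"ry":0.007,"rz":0.047},
    {"tx":-1.8,"ty":2.29,"tz":3.34,"rx":-0.065,"ry":0.007,"rz":0.047},
    {"tx":-1.8,"ty":2.29,"tz":3.34,"rx":-0.065,"ry":0.007,"rz":0.047},
    {"tx":-1.8,"ty":2.29,"tz":3.34,"rx":-0.065,"ry":0.007,"rz":0.047},
  ],
)

```text
time: 4.92
position: [0.446, -0.2532, 0.0963]
tool_rot: [0.902, -0.227, 0.356, 0.09]
ft_force: [-0.0, 1.4, -0.1]
grip_width: 0.0872
```

```bash
python3 - <<'E'
from h import *
o=robot.get_obs(); print(o['q'].round(4),o['position'],o['tool_rot'])
R=tool(-.5,.75); A=np.array([.486,-.2775,.042])
rm=Rn.from_quat(o['tool_rot']); print('err tool frame mm', (rm.inv().apply(A-.07*R[:,2]-o['position'])*1000).round(1),(rm.inv()*Rn.from_matrix(R)).as_rotvec().round(3))
# position of cup in tool
print('A in tool', (rm.inv().apply(A-o['position'])*1000).round(1))
plan(A+.014*R[:,2],R)
E
```

```text
[-0.9339  0.6724  2.442   2.6889  0.7277 -1.5537] [ 0.44596188 -0.25322744  0.09626416] [ 0.90190398 -0.22731164  0.3561246   0.08985485]
err tool frame mm [-2.8  2.1  1.6] [-0.004 -0.002  0.005]
A in tool [-2.9  2.4 71.6]
{'tx': -0.3, 'ty': 0.24, 'tz': 8.56, 'rx': -0.004, 'ry': -0.002, 'rz': 0.005}
```

>>> send_rows(
  deltas=[
    {"tx":-0.3,"ty":0.24,"tz":2.0},
    {"tx":-0.3,"ty":0.24,"tz":3.5},
    {"tx":-0.3,"ty":0.24,"tz":5.0},
    {"tx":-0.3,"ty":0.24,"tz":5.0},
  ],
)

```text
schema error: expected keys tx, ty, tz, rx, ry, rz
```

```bash
python3 - <<'E'
from h import *
o=robot.get_obs(); print(o['q'].round(4),o['position'],o['tool_rot'])
R=tool(-.5,.75); A=np.array([.486,-.2775,.042])
rm=Rn.from_quat(o['tool_rot'])
print('A in tool', (rm.inv().apply(A-o['position'])*1000).round(1),(rm.inv()*Rn.from_matrix(R)).as_rotvec().round(3))
plan(A+.014*R[:,2],R)
c=shot('wrist','w3.png')
E
```

```text
[-0.9339  0.6724  2.442   2.6889  0.7277 -1.5537] [ 0.44596188 -0.25322744  0.09626416] [ 0.90190398 -0.22731164  0.3561246   0.08985485]
A in tool [-2.9  2.4 71.6] [-0.004 -0.002  0.005]
{'tx': -0.3, 'ty': 0.24, 'tz': 8.56, 'rx': -0.004, 'ry': -0.002, 'rz': 0.005}
```

View pics/w3.png

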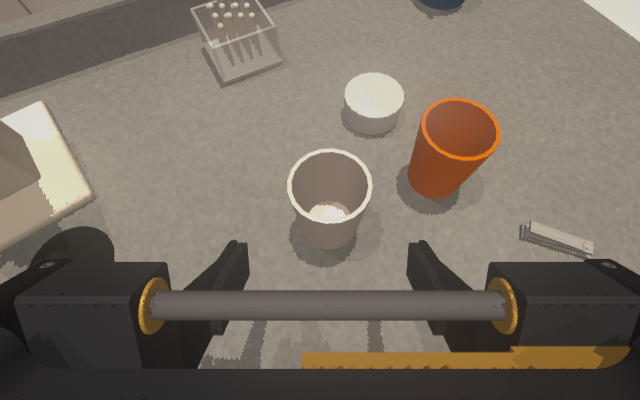

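>>> send_rows(
  deltas=[
    {"tx":-0.3,"ty":0.2,"tz":2.0,"rx":0,"ry":0,"rz":0},
    {"tx":-0.3,"ty":0.2,"tz":4.0,"rx":0,"ry":0,"rz":0},
    {"tx":-0.3,"ty":0.2,"tz":6.0,"rx":0,"ry":0,"rz":0},
    {"tx":-0.3,"ty":0.2,"tz":7.5,"rx":0,"ry":0,"rz":0},
    {"tx":-0.3,"ty":0.2,"tz":8.5,"rx":0,"ry":0,"rz":0},
  ],
)

```text
time: 5.38
position: [0.495, -0.2833, 0.0331]
tool_rot: [0.901, -0.228, 0.357, 0.091]
ft_force: [0.5, 0.1, -0.7]
grip_width: 0.0871
```

```bash
python3 - <<'E'
from h import *
o=robot.get_obs(); print(o['q'].round(4),o['position'],o['tool_rot'],o['ft_force'])
R=tool(-.5,.75); A=np.array([.486,-.2775,.042])
rm=Rn.from_quat(o['tool_rot'])
print('A in tool', (rm.inv().apply(A-o['position'])*1000).round(1),(rm.inv()*Rn.from_matrix(R)).as_rotvec().round(3))
c=shot('wrist','w4.png')
E
```

```text
[-0.8652  0.8382  2.3021  2.7733  0.7543 -1.5729] [ 0.49504153 -0.28332205  0.03308654] [ 0.90120996 -0.22758145  0.35734418  0.09128211] [ 0.5222541   0.13890382 -0.73743839]
A in tool [ -1.7  -0.8 -13.8] [-0.002 -0.005  0.005]
```

View pics/w4.png

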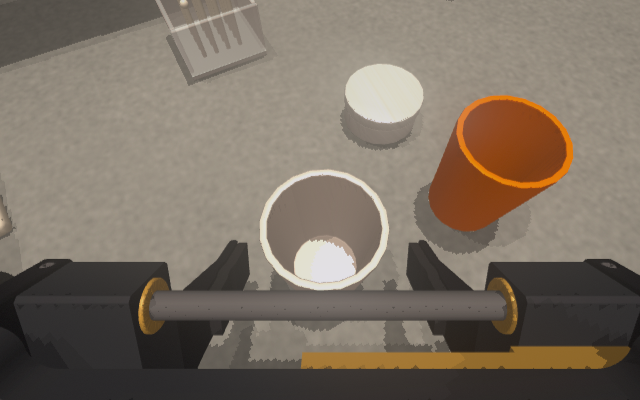

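>>> send_rows(
  deltas=[
    {"tx":0,"ty":0,"tz":0,"rx":0,"ry":0,"rz":0},
    {"tx":0,"ty":0,"tz":0,"rx":0,"ry":0,"rz":0},
    {"tx":0,"ty":0,"tz":0,"rx":0,"ry":0,"rz":0},
    {"tx":0,"ty":0,"tz":0,"rx":0,"ry":0,"rz":0},
    {"tx":0,"ty":0,"tz":0,"rx":0,"ry":0,"rz":0},
  ],
  claw=4.0,
  squeeze=20,
)

```text
time: 5.85
position: [0.4932, -0.2826, 0.0325]
tool_rot: [0.902, -0.229, 0.356, 0.091]
ft_force: [0.8, 1.9, 0.8]
grip_width: 0.0615
```

```bash
python3 - <<'E'
from h import *
o=robot.get_obs(); print(o['position'],o['tool_rot'],o['ft_force'],o['grip_width'])
# lift 3.5cm straight up and slide back 0
R=Rn.from_quat(o['tool_rot']).as_matrix(); p=o['position']
print('lift'); s=plan(p+[0,0,.03],R)
E
```

```text
[ 0.49324042 -0.28260897  0.03247469] [ 0.90151639 -0.22852619  0.35602661  0.09104406] [0.82724529 1.93616846 0.82692726] 0.06153201734467699
lift
{'tx': 2.05, 'ty': 0.0, 'tz': -2.19, 'rx': 0.0, 'ry': 0.0, 'rz': 0.0}
```

>>> send_rows(
  deltas=[
    {"tx":0.3,"ty":0,"tz":-0.3,"rx":0,"ry":0,"rz":0},
    {"tx":0.68,"ty":0,"tz":-0.73,"rx":0,"ry":0,"rz":0},
    {"tx":0.68,"ty":0,"tz":-0.73,"rx":0,"ry":0,"rz":0},
  ],
)

```text
time: 6.1
position: [0.4933, -0.283, 0.0427]
tool_rot: [0.901, -0.229, 0.356, 0.091]
ft_force: [-0.1, 0.1, -2.0]
grip_width: 0.058
```

```bash
python3 - <<'E'
from h import *
o=robot.get_obs(); print(o['q'].round(3),o['position'],o['ft_force'],o['grip_width'])
c=shot('wrist','w5.png'); W=cloud(c,o)
R=Rn.from_quat(o['tool_rot']); y=R.as_matrix()[:,1]; yh=np.array([y[0],y[1],0])
p=np.array(o['position'])
T0=np.array([.486,-.2775,0]); T0=T0-yh*np.dot(T0[:2]-p[:2],yh[:2])/np.dot(yh,yh); print('T0',T0)
from scipy.optimize import least_squares
for d in robot.outline_of('tumbler','wrist')[:2]:
    t=W[d['pixels']]; print('zmax',np.nanpercentile(t[:,2],99)); zt=np.nanpercentile(t[:,2],99); t=t[(t[:,2]>zt-.012)]
    s=least_squares(lambda c:np.hypot(t[:,0]-c[0],t[:,1]-c[1])-.031,np.nanmean(t,0)[:2],loss='soft_l1',f_scale=.002); print(d['p'],s.x)
h=R.as_matrix()[:,2]; d=.169-np.arctan2(h[1],h[0]); print(d)
Z=Rn.from_euler('z',d); off=p-T0; tgt=PAD+Z.apply(off); print(tgt)
plan(tgt,(Z*R).as_matrix(),n=2)
E
```

```text
[-0.866  0.807  2.304  2.763  0.725 -1.557] [ 0.49327466 -0.28298836  0.04271023] [-0.14386873  0.12458333 -1.99556828] 0.057988888713579274
T0 [ 0.48535655 -0.27868354  0.        ]
zmax 0.08148842188394904
0.63 [ 0.48235274 -0.3931061 ]
0.668886709274348
[ 0.57188134 -0.05296707  0.04271023]
{'tx': -1.46, 'ty': -11.99, 'tz': -1.44, 'rx': 0.229, 'ry': 0.001, 'rz': -0.244}
{'tx': 1.49, 'ty': -11.99, 'tz': 1.34, 'rx': 0.228, 'ry': 0.0, 'rz': -0.244}
```

View pics/w5.png

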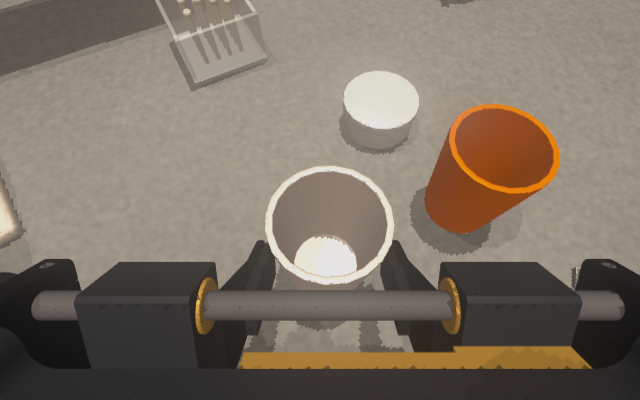

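>>> send_rows(
  deltas=[
    {"tx":-0.36,"ty":-2.4,"tz":-0.21,"rx":0.046,"ry":0,"rz":-0.049},
    {"tx":-0.72,"ty":-4.8,"tz":-0.43,"rx":0.092,"ry":0,"rz":-0.098},
    {"tx":-1.08,"ty":-7.2,"tz":-0.64,"rx":0.137,"ry":0,"rz":-0.146},
    {"tx":-1.44,"ty":-9.6,"tz":-0.86,"rx":0.183,"ry":0,"rz":-0.195},
    {"tx":-1.8,"ty":-11.99,"tz":-1.07,"rx":0.229,"ry":0.001,"rz":-0.244},
  ],
)

```text
time: 6.62
position: [0.5327, -0.1669, 0.0368]
tool_rot: [0.927, -0.074, 0.366, 0.03]
ft_force: [-0.5, 0.9, -1.7]
grip_width: 0.0581
```

```bash
python3 - <<'E'
from h import *
o=robot.get_obs(); print(o['q'].round(3),o['position'],o['ft_force'],o['grip_width'])
c=shot('wrist','w6.png'); W=cloud(c,o)
R=Rn.from_quat(o['tool_rot']); M=R.as_matrix(); print(M.round(3))
p=np.array(o['position'])
from scipy.optimize import least_squares
im=c['color'].astype(int)
ds=robot.outline_of('tumbler','wrist')
for d in ds[:2]:
    t=W[d['pixels']]; zt=np.nanpercentile(t[:,2],99); t=t[(t[:,2]>zt-.012)]
    s=least_squares(lambda c:np.hypot(t[:,0]-c[0],t[:,1]-c[1])-.031,np.nanmean(t,0)[:2],loss='soft_l1',f_scale=.002); print(d['p'],d['xy'],'zrim',zt,s.x)
    print('off in tool',R.inv().apply(np.array([*s.x,zt-.08])-p))
for l in ['pad','dispenser','spout']:
    for d in robot.tip_of(l,'wrist')[:1]:
        x,y=np.round(d['xy']).astype(int); print(l,d['p'],x,y,W[y,x].round(4))
# planned
h=M[:,2]; f=np.array([h[0],h[1],0])/np.hypot(h[0],h[1]); T=p-.0091*f; T[2]=0; print('T est',T)
d=.169-np.arctan2(h[1],h[0]); Z=Rn.from_euler('z',d); tgt=PAD+Z.apply(p-T); print(tgt); plan(tgt,(Z*R).as_matrix(),n=1)
E
```

```text
[-0.738  0.832  2.322  2.572  0.762 -1.582] [ 0.53268595 -0.16688567  0.03675115] [-0.49883293  0.94365704 -1.72621392] 0.058083148814400486
[[ 0.721 -0.16   0.674]
 [-0.116 -0.987 -0.11 ]
 [ 0.683  0.001 -0.73 ]]
0.95 [327.4, 230.7] zrim 0.08704122542512276 [ 0.52369295 -0.16733566]
off in tool [-0.02672541  0.00185637  0.01568637]
0.84 [631.0, 251.7] zrim 0.02304241618377728 [ 0.48012973 -0.39893455]
off in tool [-0.07495927  0.23738754  0.0584673 ]
pad 0.77 173 238 [ 0.5627 -0.0571  0.0025]
dispenser 0.56 171 239 [ 0.5628 -0.0549  0.0009]
spout 0.77 87 135 [ 6.465e-01 -3.000e-04  2.870e-02]
T est [ 0.52370408 -0.16542418  0.        ]
[ 0.57197036 -0.05296941  0.03675115]
{'tx': 1.43, 'ty': -12.05, 'tz': 1.36, 'rx': 0.229, 'ry': -0.001, 'rz': -0.244}
```

View pics/w6.png

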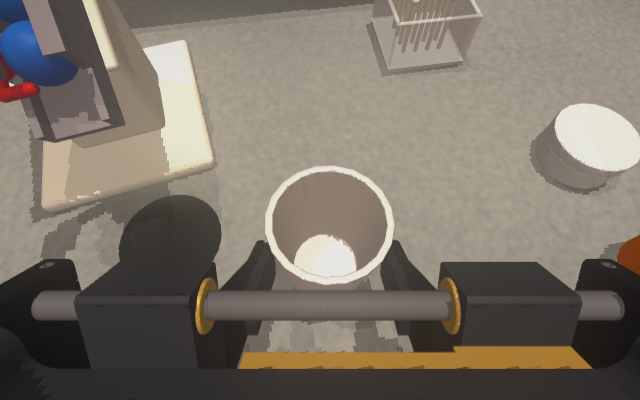

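>>> send_rows(
  deltas=[
    {"tx":0.25,"ty":-2.4,"tz":0.31,"rx":0.046,"ry":0,"rz":-0.049},
    {"tx":0.51,"ty":-4.8,"tz":0.61,"rx":0.092,"ry":0,"rz":-0.098},
    {"tx":0.76,"ty":-7.2,"tz":0.92,"rx":0.137,"ry":0,"rz":-0.146},
    {"tx":1.02,"ty":-9.6,"tz":1.22,"rx":0.183,"ry":0,"rz":-0.195},
    {"tx":1.27,"ty":-12.0,"tz":1.53,"rx":0.229,"ry":0,"rz":-0.244},
  ],
)

```text
time: 7.28
position: [0.5718, -0.053, 0.0343]
tool_rot: [0.927, 0.08, 0.366, -0.031]
ft_force: [0.2, 0.4, -2.0]
grip_width: 0.058
```

```bash
python3 - <<'E'
from h import *
o=robot.get_obs(); print(o['q'].round(3),o['position'],o['ft_force'],o['grip_width'])
c=shot('wrist','w7.png'); W=cloud(c,o)
R=Rn.from_quat(o['tool_rot']); M=R.as_matrix(); print(M.round(3))
p=np.array(o['position'])
from scipy.optimize import least_squares
for d in robot.outline_of('tumbler','wrist')[:1]:
    t=W[d['pixels']]; zt=np.nanpercentile(t[:,2],99); t=t[(t[:,2]>zt-.012)]
    s=least_squares(lambda c:np.hypot(t[:,0]-c[0],t[:,1]-c[1])-.031,np.nanmean(t,0)[:2],loss='soft_l1',f_scale=.002); print(d['p'],d['xy'],'zrim',zt,s.x)
h=M[:,2]; f=np.array([h[0],h[1],0])/np.hypot(h[0],h[1]); T=p-.0091*f; print('T est',T)
plan([p[0]+PAD[0]-T[0],p[1]+PAD[1]-T[1],.0325],M)
E
```

```text
[-0.572  0.818  2.256  2.346  0.703 -1.501] [ 0.57181188 -0.0529688   0.03434863] [ 0.22971916  0.44745442 -1.98111322] 0.05796227302297901
[[ 0.719  0.171  0.673]
 [ 0.125 -0.985  0.116]
 [ 0.683  0.001 -0.73 ]]
0.87 [329.0, 227.8] zrim 0.08457689902596409 [ 0.5631109  -0.05624639]
T est [ 0.56284459 -0.05451725  0.03434863]
{'tx': -0.22, 'ty': 0.07, 'tz': 0.12, 'rx': -0.0, 'ry': -0.002, 'rz': 0.002}
```

View pics/w7.png

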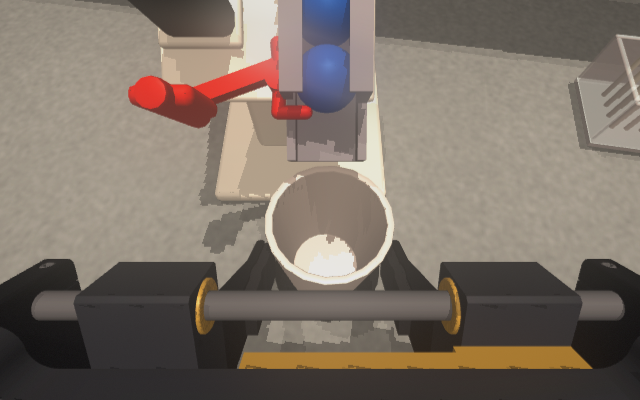

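>>> send_rows(
  deltas=[
    {"tx":-0.07,"ty":0,"tz":0.07,"rx":0,"ry":0,"rz":0},
    {"tx":-0.14,"ty":0,"tz":0.15,"rx":0,"ry":0,"rz":0},
    {"tx":-0.14,"ty":0,"tz":0.15,"rx":0,"ry":0,"rz":0},
  ],
)

```text
time: 7.63
position: [0.5718, -0.0537, 0.0331]
tool_rot: [0.926, 0.079, 0.367, -0.031]
ft_force: [-2.3, 0.0, 2.8]
grip_width: 0.0582
```

>>> send_rows(
  deltas=[
    {"tx":0,"ty":0,"tz":0,"rx":0,"ry":0,"rz":0},
    {"tx":0,"ty":0,"tz":0,"rx":0,"ry":0,"rz":0},
    {"tx":0,"ty":0,"tz":0,"rx":0,"ry":0,"rz":0},
    {"tx":0,"ty":0,"tz":0,"rx":0,"ry":0,"rz":0},
  ],
  claw=8.7,
)

```text
time: 7.97
position: [0.5718, -0.0533, 0.0323]
tool_rot: [0.927, 0.079, 0.366, -0.031]
ft_force: [-0.1, -0.1, -1.0]
grip_width: 0.0771
```

```bash
python3 - <<'E'
from h import *
o=robot.get_obs(); print(o['q'].round(3),o['position'],o['ft_force'],o['grip_width'])
c=shot('wrist','w8.png'); W=cloud(c,o)
from scipy.optimize import least_squares
for d in robot.outline_of('tumbler','wrist')[:1]:
    t=W[d['pixels']]; zt=np.nanpercentile(t[:,2],99); t=t[(t[:,2]>zt-.012)]
    s=least_squares(lambda c:np.hypot(t[:,0]-c[0],t[:,1]-c[1])-.031,np.nanmean(t,0)[:2],loss='soft_l1',f_scale=.002); print(d['p'],d['xy'],'zrim',zt,s.x)
E
```

```text
[-0.572  0.824  2.256  2.353  0.708 -1.509] [ 0.57178972 -0.05327027  0.03230962] [-0.07822809 -0.06717866 -1.00377134] 0.07709444815151062
0.62 [325.0, 228.1] zrim 0.08176666046006183 [ 0.56067856 -0.05455782]
```

View pics/w8.png

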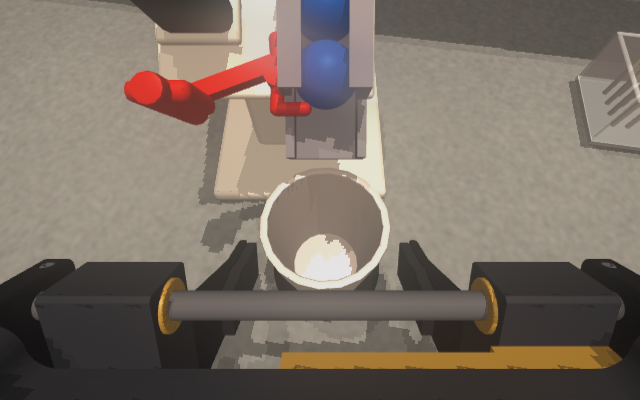

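```bash
cat >> h.py <<'E'
def chain(q):
    e=Rn.from_euler; Rs=[e('z',q[0]),e('y',q[1]),e('y',q[2]),e('z',q[3]),e('y',q[4]),e('z',q[5])]
    out=[]; c=Rn.identity()
    for r in Rs: c=c*r; out.append(c)
    return out
LO=np.array([-3.08,-.75,.22,-1.43,0,-2.85]); HI=np.array([3.08,2.2,2.44,4.57,2.65,2.85])
E
python3 - <<'E'
from h import *
o=robot.get_obs(); q8=o['q']
D=[([1.11151910,.528449,1.43392,3e-5,1.181373,-.178489],[0.17279457,0.59981385,0.19387641],Rn.from_quat([.139938904,.990159557,-.00101622,-.00035])),
([-0.80095964,0.06018023,2.19145844,0.81839007,0.6870364,0.01267422],[0.45297928,-0.08618425,0.25157841],Rn.from_quat([.952,.077,.296,-.022])),
([-0.951,.528,2.44,2.476,.604,-1.395],[0.44427338,-0.23063618,0.13238194],Rn.from_quat([.91,-.197,.358,.071])),
([-0.9339,0.6724,2.442,2.6889,0.7277,-1.5537],[0.44596188,-0.25322744,0.09626416],Rn.from_quat([0.90190398,-0.22731164,0.3561246,0.08985485])),
([-0.8652,0.8382,2.3021,2.7733,0.7543,-1.5729],[0.49504153,-0.28332205,0.03308654],Rn.from_quat([0.90120996,-0.22758145,0.35734418,0.09128211])),
([-0.866,.807,2.304,2.763,.725,-1.557],[0.49327466,-0.28298836,0.04271023],Rn.from_quat([.901,-.229,.356,.091])),
([-0.738,.832,2.322,2.572,.762,-1.582],[0.53268595,-0.16688567,0.03675115],Rn.from_quat([.927,-.074,.366,.03])),
([-0.572,.818,2.256,2.346,.703,-1.501],[0.57181188,-0.0529688,0.03434863],Rn.from_quat([.927,.08,.366,-.031])),
(q8,o['position'],Rn.from_quat(o['tool_rot']))]
for q,p,R in D: 
    c=chain(q)[-1]; print((c.inv()*R).as_rotvec().round(3))
E
```

```text
[ 0.    -0.     1.571]
[1.000e-03 0.000e+00 1.571e+00]
[-0.   -0.    1.57]
[ 0.    -0.     1.571]
[-0.    -0.     1.571]
[ 1.000e-03 -0.000e+00  1.572e+00]
[-1.00e-03  0.00e+00  1.57e+00]
[-0.    0.    1.57]
[-0.     0.     1.571]
```

```bash
cat > fit.py <<'E'
from h import *
o=robot.get_obs()
D=[([1.11151910,.528449,1.43392,3e-5,1.181373,-.178489],[0.17279457,0.59981385,0.19387641]),
([-0.80095964,0.06018023,2.19145844,0.81839007,0.6870364,0.01267422],[0.45297928,-0.08618425,0.25157841]),
([-0.9339,0.6724,2.442,2.6889,0.7277,-1.5537],[0.44596188,-0.25322744,0.09626416]),
([-0.8652,0.8382,2.3021,2.7733,0.7543,-1.5729],[0.49504153,-0.28332205,0.03308654]),
([-0.951,.528,2.44,2.476,.604,-1.395],[0.44427338,-0.23063618,0.13238194]),
([-0.866,.807,2.304,2.763,.725,-1.557],[0.49327466,-0.28298836,0.04271023]),
([-0.738,.832,2.322,2.572,.762,-1.582],[0.53268595,-0.16688567,0.03675115]),
([-0.572,.818,2.256,2.346,.703,-1.501],[0.57181188,-0.0529688,0.03434863]),(o['q'],o['position'])]
# params: z0, (a1x, a1y), L2z, L3x, L4z, L6z : minimal
def cols(q):
    c=chain(q); I=np.eye(3); f=lambda r,v:r.apply(v)
    return np.stack([I[2],f(c[0],I[0]),f(c[0],I[1]),f(c[1],I[2]),f(c[2],I[0]),f(c[2],I[2]),f(c[4],I[0]),f(c[4],I[2])],1)
A=np.vstack([cols(q) for q,p in D]); b=np.hstack([p for q,p in D])
x,res,rk,sv=np.linalg.lstsq(A,b,rcond=None); print(x.round(4),rk,sv.round(3),'resid mm',(abs(A@x-b).max()*1000).round(2))
np.save('fk.npy',x)
E
python3 fit.py
cat >> h.py <<'E'
def fk(q):
    x=np.load('fk.npy'); c=chain(q); I=np.eye(3); f=lambda r,v:r.apply(v)
    return np.stack([I[2],f(c[0],I[0]),f(c[0],I[1]),f(c[1],I[2]),f(c[2],I[0]),f(c[2],I[2]),f(c[4],I[0]),f(c[4],I[2])],1)@x, c[-1]*Rn.from_euler('z',np.pi/2)
def ik(p,R,q0):
    from scipy.optimize import least_squares
    R=Rn.from_matrix(R)
    def e(q):
        a,b=fk(q); return np.hstack([(a-p)*10,(b.inv()*R).as_rotvec()])
    s=least_squares(e,np.clip(q0,LO+1e-3,HI-1e-3),bounds=(LO,HI)); return s.x,np.abs(s.fun).max()
E
```

```text
[2.744e-01 1.000e-04 1.109e-01 5.878e-01 1.141e-01 3.919e-01 2.000e-04
 3.330e-01] 8 [5.67  4.815 3.437 1.954 0.87  0.394 0.267 0.224] resid mm 0.33
```

```bash
cat >> h.py <<'E'
O=PAD+.1364*GX+.0597*l_+.0917*GZ
RT=np.stack([l_,GX,-GZ],1)
def trig(c,n): return O+c*GX+n*GZ
E
cat > path.py <<'E'
from h import *
o=robot.get_obs(); q=o['q']; p=np.array(o['position']); R=Rn.from_quat(o['tool_rot']); M=R.as_matrix()
print('O',O, np.linalg.det(RT))
rng=np.random.default_rng(0)
for nm,P in [('deep',trig(-.0215,-.015)),('deep2',trig(-.0075,-.015)),('pre',trig(-.0215,.09))]:
    best=[]
    for k in range(40):
        qq,e=ik(P,RT,rng.uniform(LO,HI))
        if e<2e-3: best.append(tuple(qq.round(2)))
    print(nm,P.round(3),sorted(set(best))[:6])
def follow(wps):
    global q,p,R
    for nm,P,Mx in wps:
        R1=Rn.from_matrix(Mx); w=(R.inv()*R1).as_rotvec(); n=max(2,int(max(np.linalg.norm(P-p)/.02,np.linalg.norm(w)/.1)))
        mx=0;em=0
        for i in range(n):
            f=(i+1)/n; qq,e=ik(p+(P-p)*f,(R*Rn.from_rotvec(w*f)).as_matrix(),q); mx=max(mx,abs(qq-q).max()); em=max(em,e); q=qq
        p,R=np.array(P),R1; print(nm,q.round(2),'maxstep',round(mx,2),'err',round(em,4))
z=M[:,2]
p1=p-.05*z; 
follow([('back',p1,M),('up',p1+[0,0,.1],tool(.169,.6)),('w1',[.47,-.06,.25],tool(.169,.55)),('mid',[.52,0,.28],RT),('pre',trig(-.0215,.09),RT),('deep',trig(-.0215,-.015),RT)])
E
python3 path.py
```

```text
O [0.62420484 0.01650604 0.14761453] 0.9999999999999999
deep [0.613 0.015 0.124] [(np.float64(-0.28), np.float64(0.5), np.float64(1.97), np.float64(0.87), np.float64(0.29), np.float64(-1.24))]
deep2 [0.625 0.017 0.131] [(np.float64(-0.27), np.float64(0.5), np.float64(1.94), np.float64(0.77), np.float64(0.31), np.float64(-1.13))]
pre [0.561 0.006 0.215] [(np.float64(-0.34), np.float64(0.26), np.float64(2.0), np.float64(0.56), np.float64(0.47), np.float64(-0.96))]
back [-0.65  0.73  2.33  2.26  0.7  -1.49] maxstep 0.05 err 0.0
up [-0.56  0.35  2.15  1.17  0.42 -0.21] maxstep 0.32 err 0.0
w1 [-0.66  0.08  2.14  0.69  0.65  0.25] maxstep 0.13 err 0.0
mid [-0.39  0.09  1.99  0.45  0.66 -0.87] maxstep 0.08 err 0.0
pre [-0.34  0.26  2.    0.56  0.47 -0.96] maxstep 0.06 err 0.0
deep [-0.28  0.5   1.97  0.87  0.29 -1.24] maxstep 0.08 err 0.0
```

```bash
python3 - <<'E'
from h import *
o=robot.get_obs(); p=np.array(o['position']); M=Rn.from_quat(o['tool_rot']).as_matrix()
p1=p-.055*M[:,2]
s=plan(p1,M,n=1); s=plan(p1+[-.01,0,.07],M,start=s,n=1); s=plan([.47,-.06,.25],tool(.169,.55),start=s,n=1); print('--')
s=plan([.53,0,.26],RT,start=s,n=3); s=plan(trig(-.0215,.07),RT,start=s,n=1)
E
```

```text
{'tx': 0.0, 'ty': 0.0, 'tz': -5.5, 'rx': 0.0, 'ry': 0.0, 'rz': -0.0}
{'tx': 4.06, 'ty': -0.16, 'tz': -5.78, 'rx': 0.0, 'ry': 0.0, 'rz': -0.0}
{'tx': 3.41, 'ty': -0.87, 'tz': -11.55, 'rx': -0.0, 'ry': -0.202, 'rz': 0.002}
--
{'tx': 2.14, 'ty': -1.63, 'tz': 0.92, 'rx': 0.007, 'ry': -0.007, 'rz': -0.524}
{'tx': 2.68, 'ty': -0.34, 'tz': 0.92, 'rx': 0.007, 'ry': -0.007, 'rz': -0.523}
{'tx': 2.49, 'ty': 1.06, 'tz': 0.89, 'rx': 0.007, 'ry': -0.007, 'rz': -0.524}
{'tx': 0.04, 'ty': 0.51, 'tz': 7.52, 'rx': 0.0, 'ry': -0.0, 'rz': 0.0}
```

>>> send_rows(
  deltas=[
    {"tx":0,"ty":0,"tz":-1.0,"rx":0,"ry":0,"rz":0},
    {"tx":0,"ty":0,"tz":-2.5,"rx":0,"ry":0,"rz":0},
    {"tx":0,"ty":0,"tz":-4.0,"rx":0,"ry":0,"rz":0},
    {"tx":0,"ty":0,"tz":-5.5,"rx":0,"ry":0,"rz":0},
    {"tx":0,"ty":0,"tz":-5.5,"rx":0,"ry":0,"rz":0},
  ],
)

```text
time: 8.48
position: [0.5327, -0.0588, 0.0741]
tool_rot: [0.927, 0.079, 0.366, -0.031]
ft_force: [0.7, -0.1, 1.1]
grip_width: 0.087
```

>>> send_rows(
  deltas=[
    {"tx":1.5,"ty":-0.06,"tz":-2.1,"rx":0,"ry":0,"rz":0},
    {"tx":3.0,"ty":-0.12,"tz":-4.2,"rx":0,"ry":0,"rz":0},
    {"tx":4.06,"ty":-0.16,"tz":-5.78,"rx":0,"ry":0,"rz":0},
    {"tx":4.06,"ty":-0.16,"tz":-5.78,"rx":0,"ry":0,"rz":0},
    {"tx":4.06,"ty":-0.16,"tz":-5.78,"rx":0,"ry":0,"rz":0},
  ],
)

```text
time: 8.9
position: [0.5251, -0.0596, 0.1435]
tool_rot: [0.926, 0.08, 0.367, -0.03]
ft_force: [0.2, -1.0, -0.4]
grip_width: 0.0868
```

>>> send_rows(
  deltas=[
    {"tx":3.41,"ty":-0.87,"tz":-11.55,"rx":0,"ry":-0.202,"rz":0.002},
    {"tx":3.41,"ty":-0.87,"tz":-11.55,"rx":0,"ry":-0.202,"rz":0.002},
    {"tx":3.41,"ty":-0.87,"tz":-11.55,"rx":0,"ry":-0.202,"rz":0.002},
    {"tx":3.41,"ty":-0.87,"tz":-11.55,"rx":0,"ry":-0.202,"rz":0.002},
    {"tx":3.41,"ty":-0.87,"tz":-11.55,"rx":0,"ry":-0.202,"rz":0.002},
  ],
)

```text
time: 9.32
position: [0.5017, -0.0356, 0.1894]
tool_rot: [0.949, 0.091, 0.297, -0.053]
ft_force: [-0.0, 0.7, -0.5]
grip_width: 0.087
```

```bash
python3 - <<'E'
from h import *
from scipy.optimize import least_squares
o=robot.get_obs(); print(o['time'],o['q'].round(3),o['position'])
c=shot('wrist','w9.png'); W=cloud(c,o)
for d in robot.outline_of('tumbler','wrist')[:1]:
    t=W[d['pixels']]; zt=np.nanpercentile(t[:,2],99); t=t[(t[:,2]>.07)&(t[:,2]<.087)]
    s=least_squares(lambda c:np.hypot(t[:,0]-c[0],t[:,1]-c[1])-.031,np.nanmean(t,0)[:2],loss='soft_l1',f_scale=.002); print(d['p'],d['xy'],'zrim',zt,s.x)
s=plan([.53,0,.26],RT,n=3); s=plan(trig(-.0215,.07),RT,start=s,n=1)
E
```

```text
9.3167 [-0.612  0.271  2.205  1.113  0.518 -0.188] [ 0.50173789 -0.03561792  0.18943694]
0.74 [364.8, 209.1] zrim 0.08190765580752901 [ 0.56075647 -0.05415052]
{'tx': 2.21, 'ty': -1.07, 'tz': -1.18, 'rx': 0.009, 'ry': -0.039, 'rz': -0.519}
{'tx': 2.41, 'ty': 0.14, 'tz': -1.27, 'rx': 0.009, 'ry': -0.038, 'rz': -0.52}
{'tx': 1.98, 'ty': 1.3, 'tz': -1.36, 'rx': 0.01, 'ry': -0.039, 'rz': -0.519}
{'tx': 0.04, 'ty': 0.52, 'tz': 7.52, 'rx': -0.0, 'ry': -0.0, 'rz': -0.0}
```

View pics/w9.png

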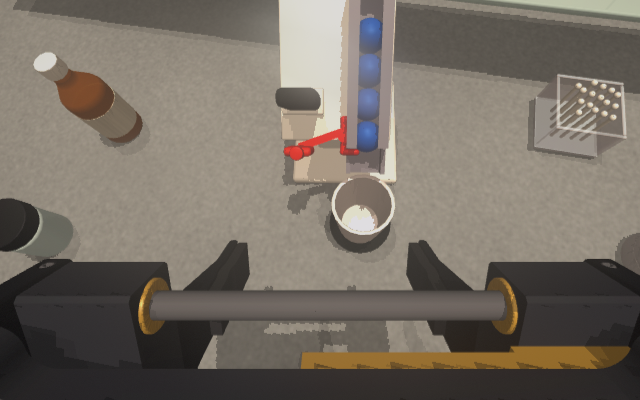

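>>> send_rows(
  deltas=[
    {"tx":2.21,"ty":-1.07,"tz":-1.18,"rx":0.009,"ry":-0.039,"rz":-0.519},
    {"tx":2.21,"ty":-1.07,"tz":-1.18,"rx":0.009,"ry":-0.039,"rz":-0.519},
    {"tx":2.21,"ty":-1.07,"tz":-1.18,"rx":0.009,"ry":-0.039,"rz":-0.519},
    {"tx":2.21,"ty":-1.07,"tz":-1.18,"rx":0.009,"ry":-0.039,"rz":-0.519},
    {"tx":2.21,"ty":-1.07,"tz":-1.18,"rx":0.009,"ry":-0.039,"rz":-0.519},
  ],
)

```text
time: 9.83
position: [0.5113, -0.0235, 0.212]
tool_rot: [0.898, 0.336, 0.283, 0.023]
ft_force: [-0.6, -0.6, 0.2]
grip_width: 0.0872
```

>>> send_rows(
  deltas=[
    {"tx":2.41,"ty":0.14,"tz":-1.27,"rx":0.009,"ry":-0.038,"rz":-0.52},
    {"tx":2.41,"ty":0.14,"tz":-1.27,"rx":0.009,"ry":-0.038,"rz":-0.52},
    {"tx":2.41,"ty":0.14,"tz":-1.27,"rx":0.009,"ry":-0.038,"rz":-0.52},
    {"tx":2.41,"ty":0.14,"tz":-1.27,"rx":0.009,"ry":-0.038,"rz":-0.52},
    {"tx":2.41,"ty":0.14,"tz":-1.27,"rx":0.009,"ry":-0.038,"rz":-0.52},
  ],
)

```text
time: 10.25
position: [0.5201, -0.0116, 0.235]
tool_rot: [0.788, 0.555, 0.249, 0.097]
ft_force: [-0.2, 0.3, 0.6]
grip_width: 0.0867
```

>>> send_rows(
  deltas=[
    {"tx":1.98,"ty":1.3,"tz":-1.36,"rx":0.01,"ry":-0.039,"rz":-0.519},
    {"tx":1.98,"ty":1.3,"tz":-1.36,"rx":0.01,"ry":-0.039,"rz":-0.519},
    {"tx":1.98,"ty":1.3,"tz":-1.36,"rx":0.01,"ry":-0.039,"rz":-0.519},
    {"tx":1.98,"ty":1.3,"tz":-1.36,"rx":0.01,"ry":-0.039,"rz":-0.519},
    {"tx":1.98,"ty":1.3,"tz":-1.36,"rx":0.01,"ry":-0.039,"rz":-0.519},
  ],
)

```text
time: 10.67
position: [0.5289, 0.0002, 0.2579]
tool_rot: [0.625, 0.738, 0.198, 0.164]
ft_force: [0.2, 0.3, -0.9]
grip_width: 0.0868
```

```bash
python3 - <<'E'
from h import *
o=robot.get_obs(); print(o['time'],o['q'].round(3),o['position'],(Rn.from_quat(o['tool_rot']).inv()*Rn.from_matrix(RT)).as_rotvec())
c=shot('wrist','w10.png'); W=cloud(c,o); np.save('w10W.npy',W)
im=c['color'].astype(int); r,g,b=im[...,0],im[...,1],im[...,2]; v,u=np.mgrid[0:400,0:640]
Q=(W-O)@G.T
m=(r>g+70)&(r>b+70)&(abs(Q[...,0])<.09)&(abs(Q[...,1])<.06)&(abs(Q[...,2])<.05)
q=Q[m]; t=q[q[:,2]>np.percentile(q[:,2],98)-.004]; print('bead top',len(t),np.percentile(t,[1,50,99],axis=0).round(4))
m=(im.sum(2)<260)&(abs(Q[...,0])<.02)&(abs(Q[...,1])<.03)&(Q[...,2]>0)&(Q[...,2]<.04)
t=Q[m]; t=t[t[:,2]>np.percentile(t[:,2],90)-.004]; print('grip top',len(t),np.percentile(t,[1,50,99],axis=0).round(4))
s=plan(trig(-.0215,.07),RT,n=1)
E
```

```text
10.6667 [-0.385  0.143  2.004  0.486  0.599 -0.901] [5.28896345e-01 2.45092340e-04 2.57943031e-01] [-0.00392273 -0.00278597 -0.00415136]
bead top 110 [[-0.05   -0.005   0.0226]
 [-0.0443  0.0004  0.025 ]
 [-0.0393  0.0053  0.0266]]
grip top 441 [[-0.0069 -0.0142  0.0189]
 [-0.0001  0.0016  0.0216]
 [ 0.0072  0.0164  0.0236]]
{'tx': -0.0, 'ty': 0.74, 'tz': 7.39, 'rx': -0.004, 'ry': -0.003, 'rz': -0.007}
```

View pics/w10.png

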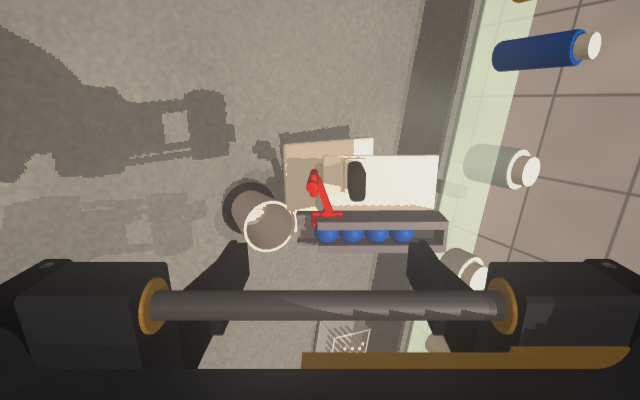

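>>> send_rows(
  deltas=[
    {"tx":0,"ty":0.74,"tz":3.0,"rx":-0.004,"ry":-0.003,"rz":-0.007},
    {"tx":0,"ty":0.74,"tz":6.0,"rx":-0.004,"ry":-0.003,"rz":-0.007},
    {"tx":0,"ty":0.74,"tz":7.39,"rx":-0.004,"ry":-0.003,"rz":-0.007},
    {"tx":0,"ty":0.74,"tz":7.39,"rx":-0.004,"ry":-0.003,"rz":-0.007},
  ],
)

```text
time: 11.05
position: [0.5712, 0.0072, 0.1951]
tool_rot: [0.624, 0.738, 0.197, 0.165]
ft_force: [-0.5, -0.5, -1.2]
grip_width: 0.0869
```

```bash
python3 - <<'E'
from h import *
o=robot.get_obs(); print(o['time'],o['q'].round(3),o['position'],(Rn.from_quat(o['tool_rot']).inv()*Rn.from_matrix(RT)).as_rotvec())
c=shot('wrist','w11.png'); print('tcp in grip',(G@(o['position']-O)*1000).round(1))
s=plan(trig(-.0215,-.012),RT,n=1)
E
```

```text
11.05 [-0.326  0.315  1.999  0.603  0.43  -0.995] [0.57122881 0.00717958 0.19505202] [-0.00383321 -0.0006064  -0.00273891]
tcp in grip [-22.9  -0.3  68. ]
{'tx': 0.04, 'ty': 0.1, 'tz': 8.12, 'rx': -0.002, 'ry': 0.0, 'rz': -0.002}
```

View pics/w11.png

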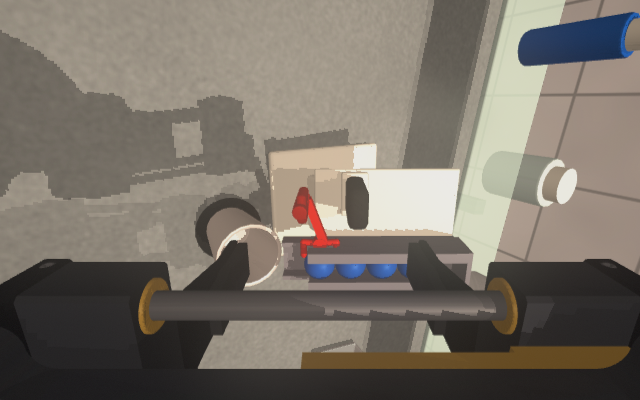

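>>> send_rows(
  deltas=[
    {"tx":0.04,"ty":0.1,"tz":2.0,"rx":0,"ry":0,"rz":0},
    {"tx":0.04,"ty":0.1,"tz":4.0,"rx":0,"ry":0,"rz":0},
    {"tx":0.04,"ty":0.1,"tz":6.0,"rx":0,"ry":0,"rz":0},
    {"tx":0.04,"ty":0.1,"tz":8.0,"rx":0,"ry":0,"rz":0},
    {"tx":0.04,"ty":0.1,"tz":8.0,"rx":0,"ry":0,"rz":0},
  ],
)

```text
time: 11.52
position: [0.6124, 0.0137, 0.1283]
tool_rot: [0.623, 0.738, 0.197, 0.167]
ft_force: [-0.2, 0.7, 0.2]
grip_width: 0.0869
```

```bash
python3 - <<'E'
from h import *
o=robot.get_obs(); print(o['time'],o['q'].round(3),o['ft_force'],(Rn.from_quat(o['tool_rot']).inv()*Rn.from_matrix(RT)).as_rotvec())
c=shot('wrist','w12.png'); print('tcp in grip',(G@(o['position']-O)*1000).round(1))
s=plan(trig(-.0085,-.012),RT,n=1)
E
```

```text
11.5167 [-0.281  0.49   1.971  0.836  0.295 -1.21 ] [-0.22390137  0.69023357  0.2444366 ] [-0.00043119  0.00157158 -0.00016554]
tcp in grip [-20.1  -0.8 -10.7]
{'tx': 0.06, 'ty': 1.14, 'tz': 0.25, 'rx': 0.0, 'ry': 0.002, 'rz': 0.001}
```

View pics/w12.png

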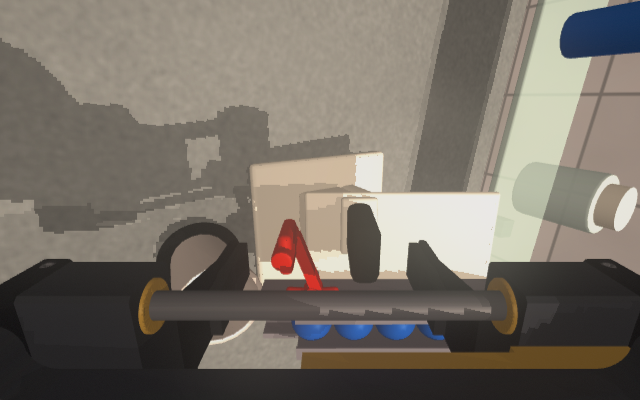

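>>> send_rows(
  deltas=[
    {"tx":0.06,"ty":0.6,"tz":0.1,"rx":0,"ry":0,"rz":0},
    {"tx":0.06,"ty":1.15,"tz":0.2,"rx":0,"ry":0,"rz":0},
    {"tx":0.06,"ty":1.15,"tz":0.2,"rx":0,"ry":0,"rz":0},
  ],
)

```text
time: 11.82
position: [0.623, 0.0163, 0.1359]
tool_rot: [0.622, 0.739, 0.198, 0.169]
ft_force: [-0.6, 0.5, 0.2]
grip_width: 0.0873
```

>>> send_rows(
  deltas=[
    {"tx":0,"ty":0,"tz":0,"rx":0,"ry":0,"rz":0},
    {"tx":0,"ty":0,"tz":0,"rx":0,"ry":0,"rz":0},
    {"tx":0,"ty":0,"tz":0,"rx":0,"ry":0,"rz":0},
    {"tx":0,"ty":0,"tz":0,"rx":0,"ry":0,"rz":0},
    {"tx":0,"ty":0,"tz":0,"rx":0,"ry":0,"rz":0},
  ],
  claw=2.5,
  squeeze=25,
)

```text
time: 12.23
position: [0.6188, 0.0183, 0.1326]
tool_rot: [0.622, 0.74, 0.197, 0.165]
ft_force: [-7.6, 1.5, 1.3]
grip_width: 0.0616
```

>>> send_rows(
  deltas=[
    {"tx":0,"ty":0,"tz":0,"rx":0,"ry":0,"rz":0},
    {"tx":0,"ty":0,"tz":0,"rx":0,"ry":0,"rz":0},
    {"tx":0,"ty":0,"tz":0,"rx":0,"ry":0,"rz":0},
    {"tx":0,"ty":0,"tz":0,"rx":0,"ry":0,"rz":0},
    {"tx":0,"ty":0,"tz":0,"rx":0,"ry":0,"rz":0},
  ],
)

```text
time: 12.65
position: [0.6232, 0.0199, 0.1351]
tool_rot: [0.621, 0.739, 0.2, 0.166]
ft_force: [6.7, 12.9, 1.9]
grip_width: 0.0303
```

```bash
python3 - <<'E'
from h import *
o=robot.get_obs(); print(o['time'],o['q'].round(3),o['ft_force'],o['grip_width'])
c=shot('wrist','w13.png'); print('tcp in grip',(G@(o['position']-O)*1000).round(1), 'force in grip axes',(G@o['ft_force']).round(1))
E
```

```text
12.65 [-0.266  0.486  1.941  0.767  0.316 -1.127] [ 6.66577449 12.913606    1.91269935] 0.03025695752996123
tcp in grip [ -6.7   3.5 -10.6] force in grip axes [ 8.5 11.6 -2.7]
```

View pics/w13.png

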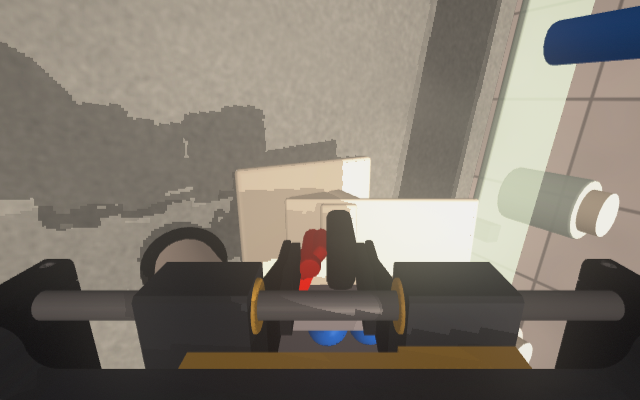

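>>> send_rows(
  deltas=[
    {"tx":0,"ty":0,"tz":0,"rx":0,"ry":0,"rz":0},
    {"tx":0,"ty":0,"tz":0,"rx":0,"ry":0,"rz":0},
  ],
)

```text
time: 12.87
position: [0.6233, 0.02, 0.1352]
tool_rot: [0.621, 0.74, 0.2, 0.167]
ft_force: [4.3, 11.2, 0.0]
grip_width: 0.0293
```

>>> send_rows(
  deltas=[
    {"tx":0,"ty":0,"tz":0,"rx":0,"ry":0,"rz":0},
    {"tx":0,"ty":0,"tz":0,"rx":0,"ry":0,"rz":0},
    {"tx":0,"ty":-0.3,"tz":0,"rx":0,"ry":0,"rz":0},
    {"tx":0,"ty":-0.6,"tz":0,"rx":0,"ry":0,"rz":0},
    {"tx":0,"ty":-1.0,"tz":0,"rx":0,"ry":0,"rz":0},
  ],
  claw=8.7,
)

```text
time: 13.28
position: [0.6131, 0.0155, 0.129]
tool_rot: [0.622, 0.739, 0.197, 0.168]
ft_force: [-3.0, -2.9, -0.1]
grip_width: 0.0547
```

>>> send_rows(
  deltas=[
    {"tx":0,"ty":0,"tz":0,"rx":0,"ry":0,"rz":0},
    {"tx":0,"ty":0,"tz":0,"rx":0,"ry":0,"rz":0},
    {"tx":0,"ty":0,"tz":0,"rx":0,"ry":0,"rz":0},
    {"tx":0,"ty":0,"tz":0,"rx":0,"ry":0,"rz":0},
    {"tx":0,"ty":0,"tz":0,"rx":0,"ry":0,"rz":0},
  ],
)

```text
time: 13.7
position: [0.6153, 0.0145, 0.1297]
tool_rot: [0.622, 0.739, 0.198, 0.169]
ft_force: [-0.8, -0.4, -0.1]
grip_width: 0.0841
```

```bash
python3 - <<'E'
from h import *
o=robot.get_obs(); print(o['time'],o['ft_force'],o['grip_width'])
c=shot('wrist','w14.png'); print('tcp in grip',(G@(o['position']-O)*1000).round(1), 'force in grip axes',(G@o['ft_force']).round(1))
W=cloud(c,o); im=c['color'].astype(int); r,g,b=im[...,0],im[...,1],im[...,2]
Q=(W-O)@G.T
m=(r>g+70)&(r>b+70)&(abs(Q[...,0])<.09)&(abs(Q[...,1])<.06)&(abs(Q[...,2])<.05)
q=Q[m]; t=q[q[:,2]>np.percentile(q[:,2],98)-.004]; print('bead top',len(t),np.percentile(t,[1,50,99],axis=0).round(4))
c=shot('top','t14.png'); cv2.imwrite('pics/t14c.png',cv2.resize(c['color'][100:200,250:370,::-1],None,fx=5,fy=5,interpolation=cv2.INTER_CUBIC))
c=shot('scene','s14.png'); cv2.imwrite('pics/s14c.png',cv2.resize(c['color'][190:290,300:420,::-1],None,fx=5,fy=5,interpolation=cv2.INTER_CUBIC))
E
```

```text
13.7 [-0.79266204 -0.41343995 -0.09790803] 0.08407176862417744
tcp in grip [-16.8  -0.5 -11. ] force in grip axes [-0.8 -0.3  0.3]
bead top 352 [[-0.0497 -0.0051  0.0222]
 [-0.0441  0.0009  0.0249]
 [-0.039   0.0058  0.0265]]
```

View pics/w14.png

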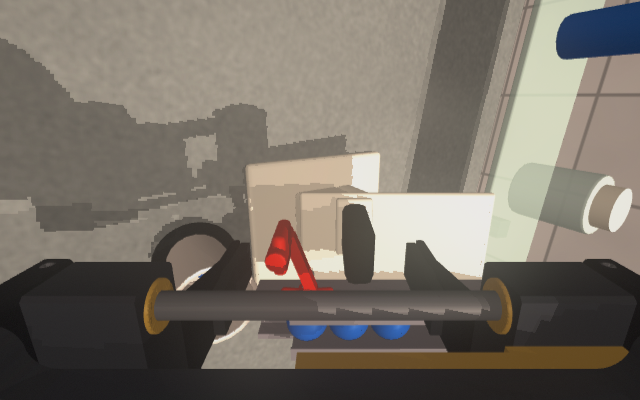

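View pics/s14c.png

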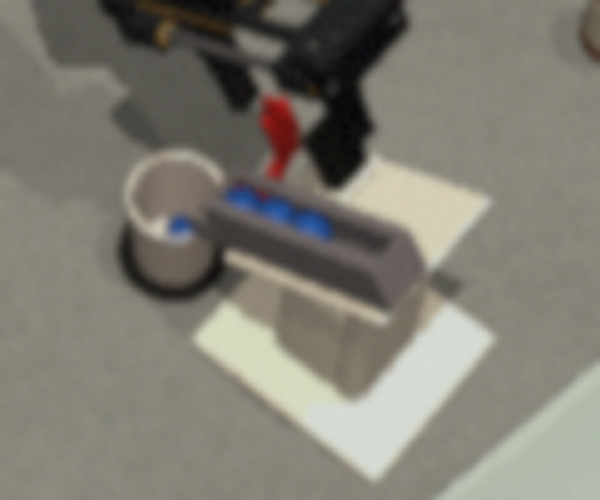

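>>> send_rows(
  deltas=[
    {"tx":0,"ty":0,"tz":0,"rx":0,"ry":0,"rz":0},
    {"tx":0,"ty":0,"tz":0,"rx":0,"ry":0,"rz":0},
    {"tx":0,"ty":0.5,"tz":0,"rx":0,"ry":0,"rz":0},
    {"tx":0,"ty":0.95,"tz":0,"rx":0,"ry":0,"rz":0},
    {"tx":0,"ty":0.95,"tz":0,"rx":0,"ry":0,"rz":0},
  ],
)

```text
time: 14.27
position: [0.6236, 0.016, 0.1345]
tool_rot: [0.622, 0.739, 0.198, 0.17]
ft_force: [0.1, -1.2, 0.6]
grip_width: 0.0872
```

>>> send_rows(
  deltas=[
    {"tx":0,"ty":0,"tz":0,"rx":0,"ry":0,"rz":0},
    {"tx":0,"ty":0,"tz":0,"rx":0,"ry":0,"rz":0},
    {"tx":0,"ty":0,"tz":0,"rx":0,"ry":0,"rz":0},
    {"tx":0,"ty":0,"tz":0,"rx":0,"ry":0,"rz":0},
    {"tx":0,"ty":0,"tz":0,"rx":0,"ry":0,"rz":0},
  ],
  claw=2.5,
  squeeze=25,
)

```text
time: 14.68
position: [0.6188, 0.0184, 0.1317]
tool_rot: [0.622, 0.74, 0.197, 0.164]
ft_force: [-6.2, 2.2, -1.7]
grip_width: 0.0614
```

>>> send_rows(
  deltas=[
    {"tx":0,"ty":0,"tz":0,"rx":0,"ry":0,"rz":0},
    {"tx":0,"ty":0,"tz":0,"rx":0,"ry":0,"rz":0},
    {"tx":0,"ty":0,"tz":0,"rx":0,"ry":0,"rz":0},
    {"tx":0,"ty":0,"tz":0,"rx":0,"ry":0,"rz":0},
    {"tx":0,"ty":0,"tz":0,"rx":0,"ry":0,"rz":0},
  ],
)

```text
time: 15.1
position: [0.6235, 0.0201, 0.1345]
tool_rot: [0.621, 0.739, 0.2, 0.166]
ft_force: [7.9, 14.6, -1.8]
grip_width: 0.0298
```

>>> send_rows(
  deltas=[
    {"tx":0,"ty":0,"tz":0,"rx":0,"ry":0,"rz":0},
    {"tx":0,"ty":0,"tz":0,"rx":0,"ry":0,"rz":0},
    {"tx":0,"ty":0,"tz":0,"rx":0,"ry":0,"rz":0},
  ],
)

```text
time: 15.35
position: [0.6237, 0.0202, 0.1346]
tool_rot: [0.621, 0.74, 0.2, 0.167]
ft_force: [7.0, 13.3, -1.6]
grip_width: 0.0295
```

```bash
python3 - <<'E'
from h import *
o=robot.get_obs(); print(o['time'],o['ft_force'],o['grip_width'])
c=shot('wrist','w15.png'); print('tcp in grip',(G@(o['position']-O)*1000).round(1), 'force in grip axes',(G@o['ft_force']).round(1))
c=shot('scene','s15.png'); cv2.imwrite('pics/s15c.png',cv2.resize(c['color'][190:290,300:420,::-1],None,fx=5,fy=5,interpolation=cv2.INTER_CUBIC))
E
```

```text
15.35 [ 6.98594844 13.34518903 -1.63214183] 0.029489965806080327
tcp in grip [ -6.5   3.7 -11.4] force in grip axes [ 7.1 12.  -6. ]
```

View pics/s15c.png

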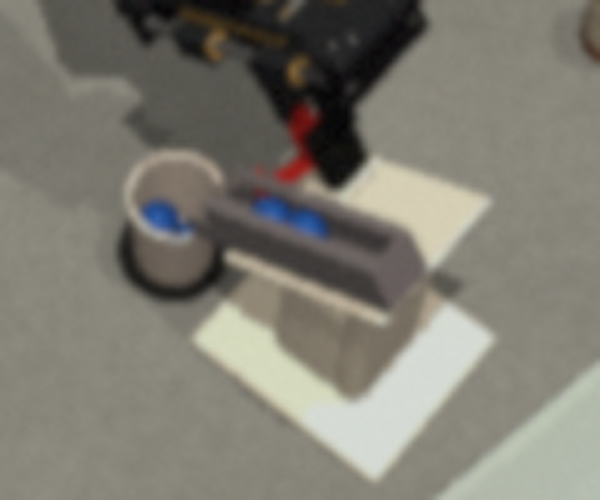

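>>> send_rows(
  deltas=[
    {"tx":0,"ty":0,"tz":0,"rx":0,"ry":0,"rz":0},
    {"tx":0,"ty":0,"tz":0,"rx":0,"ry":0,"rz":0},
    {"tx":0,"ty":-0.3,"tz":0,"rx":0,"ry":0,"rz":0},
    {"tx":0,"ty":-0.6,"tz":0,"rx":0,"ry":0,"rz":0},
    {"tx":0,"ty":-1.3,"tz":0,"rx":0,"ry":0,"rz":0},
  ],
  claw=8.7,
)

```text
time: 15.87
position: [0.6131, 0.016, 0.1284]
tool_rot: [0.621, 0.739, 0.199, 0.169]
ft_force: [11.7, 12.3, 2.5]
grip_width: 0.0551
```

>>> send_rows(
  deltas=[
    {"tx":0,"ty":0,"tz":0,"rx":0,"ry":0,"rz":0},
    {"tx":0,"ty":0,"tz":0,"rx":0,"ry":0,"rz":0},
    {"tx":0,"ty":0,"tz":0,"rx":0,"ry":0,"rz":0},
    {"tx":0,"ty":0,"tz":0,"rx":0,"ry":0,"rz":0},
    {"tx":0,"ty":0,"tz":0,"rx":0,"ry":0,"rz":0},
  ],
)

```text
time: 16.28
position: [0.6118, 0.0138, 0.1276]
tool_rot: [0.622, 0.739, 0.197, 0.169]
ft_force: [-0.2, 1.1, -0.2]
grip_width: 0.0847
```

>>> send_rows(
  deltas=[
    {"tx":0,"ty":0,"tz":-1.5,"rx":0,"ry":0,"rz":0},
    {"tx":0,"ty":0,"tz":-4,"rx":0,"ry":0,"rz":0},
    {"tx":0,"ty":0,"tz":-7,"rx":0,"ry":0,"rz":0},
    {"tx":0,"ty":0,"tz":-10,"rx":0,"ry":0,"rz":0},
    {"tx":0,"ty":0,"tz":-12,"rx":0,"ry":0,"rz":0},
  ],
)

```text
time: 16.7
position: [0.5514, 0.0041, 0.2331]
tool_rot: [0.622, 0.739, 0.197, 0.17]
ft_force: [0.2, -0.3, -0.5]
grip_width: 0.087
```

>>> send_rows(
  deltas=[
    {"tx":0,"ty":0,"tz":0,"rx":0,"ry":0,"rz":0},
    {"tx":0,"ty":0,"tz":0,"rx":0,"ry":0,"rz":0},
    {"tx":0,"ty":0,"tz":0,"rx":0,"ry":0,"rz":0},
  ],
)

```text
time: 16.95
position: [0.5522, 0.0044, 0.2308]
tool_rot: [0.622, 0.739, 0.197, 0.169]
ft_force: [0.3, -0.2, -0.0]
grip_width: 0.087
```

```bash
python3 - <<'E'
from h import *
from scipy.optimize import least_squares
o=robot.get_obs(); print(o['time'],o['position'],o['ft_force'],o['grip_width'])
c=shot('wrist','w16.png'); W=cloud(c,o); im=c['color'].astype(int); r,g,b=im[...,0],im[...,1],im[...,2]
Q=(W-O)@G.T
m=(r>g+70)&(r>b+70)&(abs(Q[...,0])<.09)&(abs(Q[...,1])<.06)&(abs(Q[...,2])<.05)
q=Q[m]; t=q[q[:,2]>np.percentile(q[:,2],98)-.004]; print('bead top',len(t),np.percentile(t,[1,50,99],axis=0).round(4))
for d in robot.outline_of('tumbler','wrist')[:1]:
    t=W[d['pixels']]; zt=np.nanpercentile(t[:,2],99); t=t[(t[:,2]>.07)&(t[:,2]<.087)]
    s=least_squares(lambda c:np.hypot(t[:,0]-c[0],t[:,1]-c[1])-.031,np.nanmean(t,0)[:2],loss='soft_l1',f_scale=.002); print(d['p'],d['xy'],'zrim',zt,s.x)
c=shot('scene','s16.png'); W=cloud(c)
cv2.imwrite('pics/s16c.png',cv2.resize(c['color'][190:290,300:420,::-1],None,fx=5,fy=5,interpolation=cv2.INTER_CUBIC))
E
```

```text
16.95 [0.55221499 0.00435159 0.23077906] [ 0.27190487 -0.24756292 -0.00409994] 0.08695057001999919
bead top 136 [[-0.05   -0.0056  0.0225]
 [-0.0446  0.0002  0.0248]
 [-0.0394  0.0052  0.0266]]
0.9 [256.4, 226.4] zrim 0.08190554408976679 [ 0.56053752 -0.05413508]
```

View pics/w16.png

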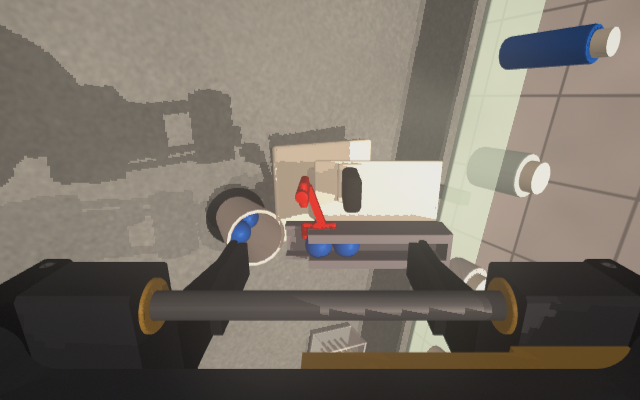

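View pics/s16c.png

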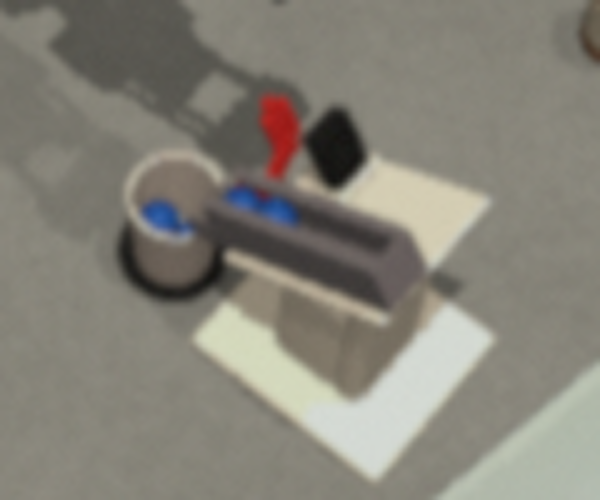

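The pictures show two pearls in the tumbler and two in the chute. The trigger is at rest and the arm is clear, so I'm handing in.

```bash
python3 -c "
from rig import robot
print(robot.hand_in())"
```

```text
the job is handed in; nothing more can be done
None
```

I stood the white tumbler on the pad and let go of it. Then I squeezed the trigger fully against its grip twice, letting it spring back each time, backed the arm clear and handed the job in at about 17 s of the 61 s. The hand-in gave no verdict.

What my last checks showed:
- **Tumbler:** it stands upright, with its middle measured about 2.5 mm from the pad's. The rim reads 0.082 m high, as it did before I moved it.
- **Pearls:** the wrist and scene pictures show two in the tumbler and two still in the chute.
- **Trigger:** both squeezes closed to about 30 mm over bead and grip, against 31 mm for a full squeeze. The bead is back at its rest position to within 1 mm.
- **Arm:** the gripper is open and touching nothing, with about 0.4 N or less left on the force sensor.
- **Other toiletries:** I did not re-measure them at the end. The arm kept clear of them, and I felt no unexpected contact.

Two small things differed from plan. The first approach to the tumbler came up short because a joint reached its limit; this did no harm. During each squeeze the bead pushed the gripper about 4 mm sideways with about 12 N, well below the limits.

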